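# Ready a plinth for glue-up

### The arm

A 6-joint arm with a two-finger parallel gripper is mounted at the origin on the work surface. World frame = base frame: x ahead of the robot, y to its left, z up, the work surface at z = 0. Lengths are in m, angles in degrees, forces in N, time in s.
With the tool pointing down it reaches from about 0.325 to 0.9 m from the base axis. Payload 3.5 kg.
Tool frame: the origin (TCP) lies midway between the tips of the shut fingers; the grasp point (between the pads) lies 19 mm behind it (robot.grasp_offset is the distance from the TCP to the grasp point, in m); z points along the fingers, y is the line along which they close (so a half turn about z gives the same grasp; the last joint's range is limited). The gripper opens to 85 mm and grips with 20 to 120 N. Pads are 22 mm wide; open, the fingers measure 114 mm over their backs; the gripper's body (76 mm by 85 mm) begins 54 mm behind the grasp point. The pads swing forward as they close: fully open they stand 13 mm farther back than shut.
Start: joints at [-76.57, 15.837, -1.513, 72.651, 0, 84.076], TCP at [0.207, -0.59, 0.231] pointing down, gripper open.
Joint ranges: [-178.77, 178.77], [-48.84, 107.48], [-61.69, 71.31], [-111.58, 123.2], [-90, 87.43], [-180, 180]. Speed limits (degrees/s): [147.25, 147.25, 180, 180, 180, 180].

### API

Orientations are given as a 3x3 rotation matrix whose columns are the frame's x, y, z axes.
In Python, from workcell import telemetry, eyes, robot gives the robot as it stands.
- The arm moves only by the tool jog_arm, never from a script. Its argument "plan" is one flat list of numbers, 6 for each row, row after row: the shift along the tool's x, y, z in cm, then the turn, a rotation vector about the tool's x, y, z in degrees. In form: [x, y, z, ax, ay, az, x, y, z, ax, ay, az, ...]. A call has 1 to 20 rows; each row is the pose to reach, as a shift and turn from the pose commanded when the call began, along the tool's axes at that moment; what a row does not reach only later rows make up. A row lasts 1/10 s, in which the tool goes at most 50 mm and 8.59 degrees, less where a joint would pass 70% of its speed; a pose out of reach is approached as far as the arm can. A call with a gripper value outside its range is refused whole. "hand" is the closure in counts, from 0 (fully open) to 255 (shut), set as the call begins (left out, the last holds). The fingers move at their own pace and stop on an object; the grip force is fixed at half the most. Time passes only in rows, so rows that repeat a pose let the fingers close. It gives the time, the measured TCP pose, the force, the opening and the grip force at its end, in the units of the state.
- telemetry.get_state(): the state, without advancing time (a new reading comes with each control period).
- eyes.snapshot(name): name is "scene" or "top" or "wrist"; returns the picture (480x640x3 uint8, red, green, blue); there is no depth.
- eyes.get_calibration(name): a dict with "K" (3x3 intrinsics, pixels), "rvec" (rotation vector, rad) and "tvec" (3), from world to camera coordinates, as OpenCV has them; the wrist camera has in their place "mount" (4x4, takes a point from camera to tool coordinates, whose origin is the TCP and whose axes are the flange's). Camera axes: x right, y down, z forward; pixel columns grow to the right and rows downward; lengths in m; the calibration is good to about 2 mm. The wrist camera is an equidistant fisheye: a pixel r from the principal point sees the ray r / f radians off the axis. A picture is of the moment at which its call begins: read the wrist's pose just before it. get_calibration takes no time and is no camera call.
- robot.finish_job(): hands the job in; it is judged then, once.
The state is a dict: "t": time; "q": joint angles; "qvel": joint speeds; "joint_torque": joint torques, N m; "tool_pos": TCP position; "tool_rot": TCP orientation; "ft_force": force on the tool from outside, world axes, zero at the start; "torque": the same for the moment, N m; "gripper_width": opening from 0.0 (shut) to 1.0 (fully open); "grasp_force": force on a finger pad.
Only numpy, scipy, OpenCV 4.12 (cv2) and the standard library are available. Lean on these libraries where they do the work, as an engineer would, in place of code of your own. Each camera call takes 0.05 s, during which the arm holds its last target. There are 200 camera calls.

### The job

Get the plinth ready for glue-up: nudge the round plinth plate along the ledge until its hole drops over the pin and it lies flat and fully home on the plywood bed, then turn the ratchet knob clockwise until the pawl catches at the fourth tooth, with the green arm pointing straight at the pin over the plate's rim. Stand all the turned feet that are there upright in one neat row on the shelf, each centred on a ringed spot, filling the spots in turn from the red one with no gap (before or after, as you like). Leave the glue, the brush and the bonsai alone.

Things in the scene. Friction and masses are not known exactly. Their poses are not given: they have to be found in the camera images.
- pin (a point): Foot of the fixed steel locating pin of the glue-up fixture (16 mm diameter, 12 mm tall, rounded top), on the fixture's plywood bed, 20 mm above the bench. Axes are the fixture's: x away from the robot, y left, z up; it is fixed but stands elsewhere and turned each time. Bed: x -203 to 77, y -167 to 78 mm. A green stripe on the bed points from the pin to the ratchet wheel.
- ledge (a point): Centre of the top of the grey loading ledge on the fixture (fixture axes), 134 mm on the robot's side of the pin, 12 mm higher than the bed, level with the pin's top. 137 mm long (x, ends 66 mm short of the pin's axis) and 150 mm wide (y); two prongs at its sides (|y| 42 to 75 mm) reach 17 mm further towards the pin.
- plinth_mid (a point): Centre, half-way up, of the hole of the round plinth plate: loose stepped wooden disc, red-brown rim, amber top, 120 mm wide (too wide to grasp: push its rim), 16 mm thick, 0.16 kg, hole 22 mm. Starts flat on the ledge. Pushed to the pin it bridges ledge and pin top, and drops when the hole meets the pin; home, its underside is on the bed and this point is 8 mm above point pin.
- knob (a point): Centre of the black grip bar on the ratchet wheel (66 mm long, 20 mm wide, 42 mm tall: its top is 21 mm above this point), on the wheel's vertical axis, 112 mm to the right (fixture -y) of the pin. The bar turns with the wheel and lies along the green arm. Round the bar, all is at least 20 mm below this point.
- bar_end (a point): Point near the end of the green hold-down arm of the ratchet wheel, 70 mm from its axis (arm 75 mm long, 20 mm wide, 8 mm thick). It passes over the rim of a plate that is home, but would hit one still up on the ledge. The direction from knob to bar_end is that of arm and bar.
- keeper (a joint): Angle of the ratchet wheel with its arm, rad; grows clockwise seen from above. A spring (0.05 to 0.11 N m) turns it back; the pawl catches it every 30 degrees: at 0.52, 1.05, 1.57, 2.09, 2.62 (0: a stop). It cannot go back past a caught tooth. Let go, it drops back to the last tooth passed (passed 0.05 beyond its value). Wanted: the fourth, 2.09, arm pointing at the pin.
- pawl (a joint): Angle of the sprung red pawl, rad: about 0 when it sits in a tooth gap, up to 0.3 while it rides over a tooth.
- spot0 (a point): Centre, on the shelf's top (12 mm above the bench), of ringed spot 0 (the one with the red ring, nearest the fixture). The low dark wooden shelf board is 120 mm deep (x) and 370 mm long (y), fixed, and stands at another place and angle each time; five spots in one row along its length, 68 mm apart. Axes are the shelf's: y along the row from spot 0 to spot 4, z up.
- spot1 (a point): Centre, on the shelf's top (12 mm above the bench), of ringed spot 1.
- spot2 (a point): Centre, on the shelf's top (12 mm above the bench), of ringed spot 2.
- spot3 (a point): Centre, on the shelf's top (12 mm above the bench), of ringed spot 3.
- spot4 (a point): Centre, on the shelf's top (12 mm above the bench), of ringed spot 4.
- foot0_mid (a point): Centre (21 mm above its underside) of a loose turned wooden bun foot, honey-yellow, round, 56 mm diameter, 42 mm tall, 0.08 kg, standing on the bench at the start; may be absent (None).
- foot1_mid (a point): Centre of another such foot; may be absent (None).
- foot2_mid (a point): Centre of another such foot; may be absent (None).
- foot3_mid (a point): Centre of another such foot; may be absent (None).
- foot4_mid (a point): Centre of another such foot; may be absent (None).
- glue: White glue bottle, 56 mm diameter, 150 mm tall, right of the fixture; origin under its centre. To be left alone.
- brush: Glue brush with a wooden handle, 160 mm long, lying left of the feet; origin under its middle. To be left alone.
- bonsai: Small potted bonsai, pot 100 mm wide, right of the fixture; origin under its centre. To be left alone.
Not all that is in view belongs to the job. What is shaped like the part that bears plinth_mid but blue or purple is not meant.

How it is judged (in metres and radians):
On the way, in this order (a step that is already met when the one before it is completed fails the run):
1. the plinth plate has dropped over the pin and lies flat on the bed, arm not yet over it (horizontal distance between plinth_mid and pin below 0.005 m and z of plinth_mid in the frame of pin below 0.0105 m and angle between plinth_mid's own z axis and vertical below 0.06 rad and value of joint keeper below 1.4 rad), for 0.3 s.
2. the wheel rests on the pawl at the fourth tooth, arm over the plate that is still home (horizontal distance between plinth_mid and pin below 0.005 m and z of plinth_mid in the frame of pin below 0.0105 m and angle between plinth_mid's own z axis and vertical below 0.06 rad and value of joint keeper between 1.95 and 2.28 rad and value of joint pawl below 0.06 rad and velocity of joint keeper between -0.1 and 0.1 rad/s and contact force between the fingers and keeper below 0.2 N), for 0.3 s.
At the end, for the whole second after the job is handed in: Plate flat (3 degrees) on the bed, within 2.5 mm, hole on the pin (within 5 mm); wheel at rest at the fourth tooth (1.95 to 2.28 rad), pawl in its gap; each foot present upright on the shelf within 12 mm of a spot, spots filled from the red one without a gap (horizontal distance between plinth_mid and pin below 0.005 m and z of plinth_mid in the frame of pin below 0.0105 m and angle between plinth_mid's own z axis and vertical below 0.06 rad and value of joint keeper between 1.95 and 2.28 rad and value of joint pawl below 0.06 rad and velocity of joint keeper between -0.1 and 0.1 rad/s and linear speed of plinth below 0.02 m/s and (horizontal distance between foot0_mid and spot0 below 0.012 m or horizontal distance between foot0_mid and spot1 below 0.012 m or horizontal distance between foot0_mid and spot2 below 0.012 m or horizontal distance between foot0_mid and spot3 below 0.012 m or horizontal distance between foot0_mid and spot4 below 0.012 m) and angle between each of foot0_mid, foot1_mid, foot2_mid, foot3_mid, foot4_mid's own z axis and vertical below 0.08 rad and z of foot0_mid in the frame of spot0 between 0.016 and 0.026 m and (horizontal distance between foot1_mid and spot0 below 0.012 m or horizontal distance between foot1_mid and spot1 below 0.012 m or horizontal distance between foot1_mid and spot2 below 0.012 m or horizontal distance between foot1_mid and spot3 below 0.012 m or horizontal distance between foot1_mid and spot4 below 0.012 m) and z of foot1_mid in the frame of spot0 between 0.016 and 0.026 m and (horizontal distance between foot2_mid and spot0 below 0.012 m or horizontal distance between foot2_mid and spot1 below 0.012 m or horizontal distance between foot2_mid and spot2 below 0.012 m or horizontal distance between foot2_mid and spot3 below 0.012 m or horizontal distance between foot2_mid and spot4 below 0.012 m) and z of foot2_mid in the frame of spot0 between 0.016 and 0.026 m and (horizontal distance between foot3_mid and spot0 below 0.012 m or horizontal distance between foot3_mid and spot1 below 0.012 m or horizontal distance between foot3_mid and spot2 below 0.012 m or horizontal distance between foot3_mid and spot3 below 0.012 m or horizontal distance between foot3_mid and spot4 below 0.012 m) and z of foot3_mid in the frame of spot0 between 0.016 and 0.026 m and (horizontal distance between foot4_mid and spot0 below 0.012 m or horizontal distance between foot4_mid and spot1 below 0.012 m or horizontal distance between foot4_mid and spot2 below 0.012 m or horizontal distance between foot4_mid and spot3 below 0.012 m or horizontal distance between foot4_mid and spot4 below 0.012 m) and z of foot4_mid in the frame of spot0 between 0.016 and 0.026 m and horizontal distance between any of foot0_mid, foot1_mid, foot2_mid, foot3_mid, foot4_mid and spot0 below 0.012 m and horizontal distance between any of foot0_mid, foot1_mid, foot2_mid, foot3_mid, foot4_mid and spot1 below 0.012 m and horizontal distance between any of foot0_mid, foot1_mid, foot2_mid, foot3_mid, foot4_mid and spot2 below 0.012 m and (horizontal distance between any of foot0_mid, foot1_mid, foot2_mid, foot3_mid, foot4_mid and spot3 below 0.012 m or horizontal distance between each of foot0_mid, foot1_mid, foot2_mid, foot3_mid, foot4_mid and spot4 above 0.03 m)); the robot touches nothing.
It fails at once if the white glue bottle is knocked or moved (more than 30 mm) (distance of glue from where it was at the start of the episode above 0.03 m).
It fails at once if the brush is knocked or moved (more than 30 mm) (distance of brush from where it was at the start of the episode above 0.03 m).
It fails at once if the potted bonsai is knocked or moved (more than 30 mm) (distance of bonsai from where it was at the start of the episode above 0.03 m).
Of foot0, foot1, foot2, foot3, foot4 only 3 to 5 are there at a start; the rules pass over those that are not, and their reading is None.
At some moment in a run one of foot0, foot1, foot2, foot3, foot4 may be knocked a few centimetres aside while the robot is not near it.
Once in a run the grip may slacken for a moment while it holds something.
It also fails if it takes over 210 s, if anything falls off the work surface, if the arm or the gripper's body presses on something with over 40 N, if the wrist force passes 120 N, or if a joint passes its speed limit or range.

## Working session

There is one attempt and no reset: what is moved stays moved. The work goes in short steps, Python scripts to look and compute and a tool call to move; the robot and the scene stay as the last step left them, time stands still between calls to the robot, and variables do not carry over. Pictures are saved under pics/ and viewed, at most 14 in all, crops included, and the job is handed in when it is done.

Besides the shell and the picture viewer there is one more tool, called after "Request:" by a JSON object that holds its "fn" and its "kwargs". jog_arm: Moves the arm, as the interface text tells. Its arguments: {"type":"object","properties":{"plan":{"type":"array","items":{"type":"number"}},"hand":{"type":"number"}},"required":["plan"]}

```bash
ls; mkdir -p pics; cat > h.py <<'E'
import numpy as np, cv2
from workcell import telemetry, eyes, robot
def snap(name,fn):
    im=eyes.snapshot(name); cv2.imwrite('pics/'+fn,im[:,:,::-1]); return im
def ray(name,uv):
    c=eyes.get_calibration(name); K=np.array(c['K'])
    d=np.linalg.inv(K)@[uv[0],uv[1],1]
    R=cv2.Rodrigues(np.array(c['rvec'],float))[0]; t=np.array(c['tvec']).ravel()
    return -R.T@t, R.T@d
def p2w(name,uv,z):
    o,d=ray(name,uv); return o+d*(z-o[2])/d[2]
def w2p(name,P):
    c=eyes.get_calibration(name)
    return cv2.projectPoints(np.array(P,float).reshape(-1,1,3),np.array(c['rvec'],float),np.array(c['tvec'],float),np.array(c['K'],float),None)[0].reshape(-1,2)
def wray(uv,st):
    c=eyes.get_calibration('wrist');K=np.array(c['K']);M=np.array(c['mount'])
    x=(uv[0]-K[0,2])/K[0,0];y=(uv[1]-K[1,2])/K[1,1];r=np.hypot(x,y)+1e-12
    d=np.array([x/r*np.sin(r),y/r*np.sin(r),np.cos(r)])
    R=np.array(st['tool_rot']);p=np.array(st['tool_pos'])
    return p+R@M[:3,3], R@M[:3,:3]@d
def wp2w(uv,z,st):
    o,d=wray(uv,st); return o+d*(z-o[2])/d[2]
def w2wp(P,st):
    c=eyes.get_calibration('wrist');K=np.array(c['K']);M=np.array(c['mount'])
    R=np.array(st['tool_rot']);p=np.array(st['tool_pos'])
    q=M[:3,:3].T@(R.T@(np.array(P)-p)-M[:3,3]); a=np.arctan2(np.hypot(q[0],q[1]),q[2]);f=np.arctan2(q[1],q[0])
    return K[0,2]+K[0,0]*a*np.cos(f),K[1,2]+K[1,1]*a*np.sin(f)
E
python3 - <<'E'
from h import *
np.set_printoptions(precision=4,suppress=True)
s=telemetry.get_state();print(s)
snap('scene','scene0.png');snap('top','top0.png')
for n in('scene','top','wrist'):print(n,eyes.get_calibration(n))
E
```

```text
pics
{'t': 0.0, 'q': array([-76.5703,  15.8795,  -1.598 ,  72.6493,  -0.0004,  84.0763]), 'qvel': array([0.0917, 0.0482, 0.0219, 0.0602, 0.0472, 0.0193]), 'joint_torque': array([  0.0009, -44.551 ,  29.5203,   0.0165,  -0.    ,   0.    ]), 'tool_pos': array([ 0.2069, -0.5889,  0.2301]), 'tool_rot': array([[ 0.9435,  0.3314, -0.0005],
       [ 0.3314, -0.9435,  0.0022],
       [ 0.0002, -0.0022, -1.    ]]), 'ft_force': array([-0.3959, -0.4215, -0.4445]), 'torque': array([0.0021, 0.0246, 0.0006]), 'grasp_force': 0.0, 'gripper_width': 1.0014640976369407}
scene {'K': array([[435.176 ,   0.    , 312.6156],
       [  0.    , 435.176 , 243.063 ],
       [  0.    ,   0.    ,   1.    ]]), 'rvec': array([ 2.1562,  1.4829, -0.4751]), 'tvec': array([-0.1732, -0.3501,  1.3147])}
top {'K': array([[496.5452,   0.    , 322.5677],
       [  0.    , 496.5452, 243.4283],
       [  0.    ,   0.    ,   1.    ]]), 'rvec': array([ 2.1477, -2.1989,  0.0876]), 'tvec': array([0.0123, 0.5119, 1.2313])}
wrist {'K': array([[371.6483,   0.    , 318.9717],
       [  0.    , 371.6483, 242.5623],
       [  0.    ,   0.    ,   1.    ]]), 'mount': array([[-0.001 , -0.9598, -0.2808,  0.0708],
       [ 1.    , -0.0008, -0.0009, -0.0002],
       [ 0.0006, -0.2808,  0.9598, -0.1429],
       [ 0.    ,  0.    ,  0.    ,  1.    ]])}
```

View pics/top0.png

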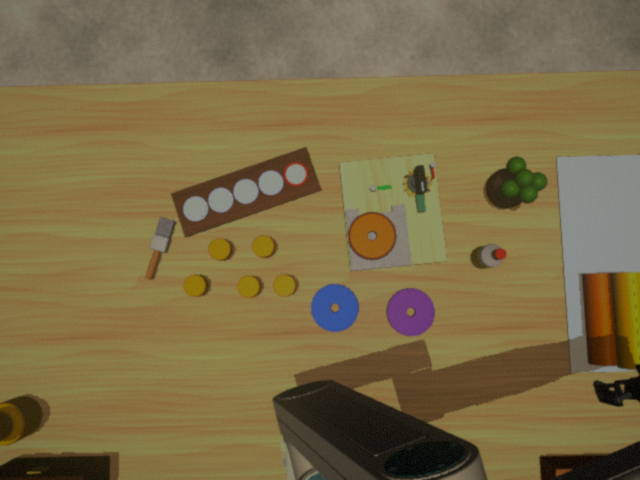

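View pics/scene0.png

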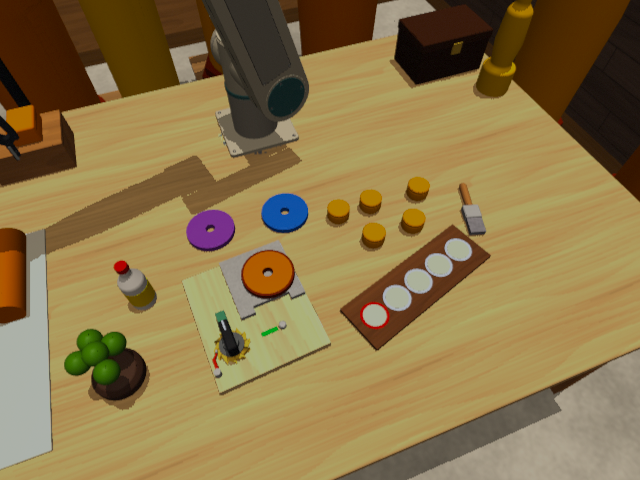

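Top view: spots run from the red ring at (296,174) to (196,209). There are five feet at (220,249), (263,246), (195,286), (248,287) and (285,285). The pin is at (374,188), the knob at (420,180), with the green arm pointing towards the robot. There are three candidate discs: orange on the ledge (372,236), blue (335,307) and purple (411,312). The orange disc with the red-brown rim fits, and I'll confirm it in one crop.

```bash
cat > m.py <<'E'
from h import *
def blobs(im,lo,hi,amin,box=None):
    hsv=cv2.cvtColor(im,cv2.COLOR_RGB2HSV); m=cv2.inRange(hsv,lo,hi)
    n,l,s,c=cv2.connectedComponentsWithStats(m)
    return [(c[i],s[i]) for i in range(1,n) if s[i][4]>=amin and (box is None or box[0]<c[i][0]<box[2] and box[1]<c[i][1]<box[3])]
E
python3 - <<'E'
from m import *
np.set_printoptions(precision=4,suppress=True)
im=cv2.imread('pics/top0.png')[:,:,::-1].copy()
hsv=cv2.cvtColor(im,cv2.COLOR_RGB2HSV)
for p in [(220,249),(195,285),(372,220),(268,183),(374,188),(386,187),(421,204),(353,236)]: print(p,im[p[1],p[0]],hsv[p[1],p[0]])
for nm,b in [('feet',blobs(im,(10,215,120),(28,255,255),100,(170,225,310,310))),('spot',blobs(im,(0,0,150),(180,60,255),150,(170,150,320,230)))]:
    for c,s in b: print(nm,c,s, p2w('top',c,0.042 if nm=='feet' else .012))
cv2.imwrite('pics/crop1.png',cv2.resize(im[145:280,330:455,::-1],None,fx=4.4,fy=4.4,interpolation=cv2.INTER_CUBIC))
E
```

```text
(220, 249) [143 113  13] [ 23 232 143]
(195, 285) [143 116  16] [ 24 226 143]
(372, 220) [146  92  24] [ 17 213 146]
(268, 183) [143 148 137] [ 44  19 148]
(374, 188) [136 132 121] [ 22  28 136]
(386, 187) [ 39 133  39] [ 60 180 133]
(421, 204) [ 65 101  69] [ 63  91 101]
(353, 236) [147  94  29] [ 17 205 147]
feet [262.9703 245.9571] [253 236  21  21 303] [0.5076 0.1485 0.042 ]
feet [219.2036 248.8383] [209 239  21  21 334] [0.503  0.2575 0.042 ]
feet [194.5672 285.3463] [185 275  20  21 335] [0.4139 0.3189 0.042 ]
feet [282.4843 283.6415] [274 275  21  21 159] [0.4131 0.1014 0.042 ]
feet [248.035  286.2166] [238 276  21  21 314] [0.4087 0.1866 0.042 ]
```

View pics/crop1.png

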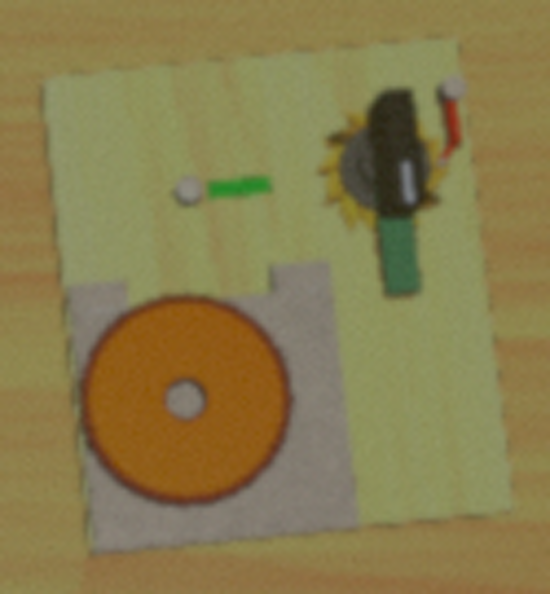

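The crop confirms it: the orange disc on the grey ledge, with its hole at crop (186,400), is the plinth. The pin is at (188,189) and the knob bar top is around (396,153), its arm pointing towards the robot. Next I'll fit the fixture and shelf.

```bash
python3 - <<'E'
from m import *
np.set_printoptions(precision=4,suppress=True)
im=cv2.imread('pics/top0.png')[:,:,::-1].copy()
f=lambda x,y:((x+.5)/4.4-.5+330,(y+.5)/4.4-.5+145)
C=[f(42,78),f(458,40),f(512,508),f(92,552)]
F=np.array([[.077,.078],[.077,-.167],[-.203,-.167],[-.203,.078]])
W=np.array([p2w('top',c,.02)[:2] for c in C])
fc,wc=F.mean(0),W.mean(0);H=(F-fc).T@(W-wc);U,S,V=np.linalg.svd(H);R=(U@V).T
print('fix ang',np.degrees(np.arctan2(R[1,0],R[0,0])),'pin by corners',wc-R@fc,'res',W-(wc+(F-fc)@R.T))
print('pin top',p2w('top',f(188,189),.03))
print('plate hole',p2w('top',f(186,400),.048),'disc',p2w('top',f(187,400),.048))
for z in (.06,.08,.1):print('knob',z,p2w('top',f(393,153),z), 'pred',(wc+R@(-fc+[0,-.112])))
for z in (.04,.06):print('armend',p2w('top',f(402,295),z))
hsv=cv2.cvtColor(im,cv2.COLOR_RGB2HSV)
P=[]
for c,s in blobs(im,(0,0,115),(180,75,255),100,(170,150,320,230)):
    w=p2w('top',c,.012);P.append(w);print('spot',c,s[2:],w)
im2=cv2.imread('pics/scene0.png')[:,:,::-1].copy()
for c,s in blobs(im2,(0,0,130),(180,75,255),100,(340,230,490,340)): print('spot scene',c,s[2:],p2w('scene',c,.012))
for c,s in blobs(im2,(10,215,120),(28,255,255),60,(320,170,440,250)): print('foot scene',c,s[2:],p2w('scene',c,.042))
cv2.imwrite('pics/crop2.png',cv2.resize(im2[240:390,180:330,::-1],None,fx=4,fy=4,interpolation=cv2.INTER_CUBIC))
E
```

```text
fix ang 4.227564610286892 pin by corners [ 0.6502 -0.1298] res [[-0.0012 -0.0008]
 [-0.0028  0.0005]
 [ 0.0027  0.0019]
 [ 0.0013 -0.0016]]
pin top [ 0.6503 -0.1291  0.03  ]
plate hole [ 0.5265 -0.1223  0.048 ] disc [ 0.5265 -0.1229  0.048 ]
knob 0.06 [ 0.662  -0.2419  0.06  ] pred [ 0.6585 -0.2414]
knob 0.08 [ 0.6577 -0.238   0.08  ] pred [ 0.6585 -0.2414]
knob 0.1 [ 0.6534 -0.2341  0.1   ] pred [ 0.6585 -0.2414]
armend [ 0.5843 -0.2476  0.04  ]
armend [ 0.5814 -0.2437  0.06  ]
spot [295.3633 173.7767] [ 20  20 300] [0.6949 0.0663 0.012 ]
spot [270.3836 182.3728] [ 24  24 464] [0.674 0.131 0.012]
spot [245.3747 190.9293] [ 24  25 467] [0.6533 0.1957 0.012 ]
spot [220.279  199.5837] [ 25  24 466] [0.6323 0.2605 0.012 ]
spot [195.1787 208.3511] [ 25  25 470] [0.6112 0.3252 0.012 ]
spot scene [457.7301 249.2866] [ 27  23 478] [0.61   0.3263 0.012 ]
spot scene [427.8826 272.8188] [  49   41 1065] [0.6417 0.2279 0.012 ]
spot scene [396.657  297.4312] [ 29  26 589] [0.6727 0.1318 0.012 ]
spot scene [374.1008 315.005 ] [ 24  21 397] [0.6933 0.0667 0.012 ]
foot scene [418.5714 184.641 ] [ 22  16 273] [0.415  0.3204 0.042 ]
foot scene [370.4539 197.6041] [ 22  17 293] [0.4094 0.1871 0.042 ]
foot scene [338.1553 207.8544] [ 23  17 309] [0.4103 0.0985 0.042 ]
foot scene [413.6923 217.3231] [ 23  18 325] [0.5047 0.2584 0.042 ]
foot scene [373.7587 231.782 ] [ 23  19 344] [0.5088 0.1494 0.042 ]
```

View pics/crop2.png

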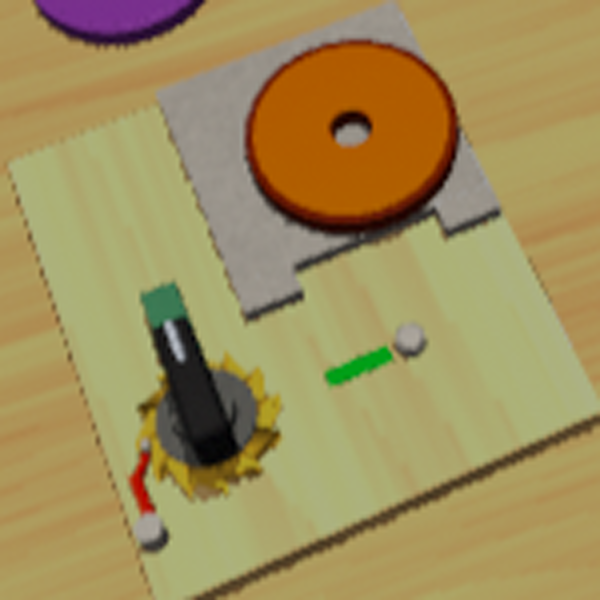

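```bash
cat >> h.py <<'E'
def yaw(st): R=np.array(st['tool_rot']); return np.degrees(np.arctan2(R[1,0],R[0,0]))
def rel(P,psi=None,st=None):
    st=st or telemetry.get_state(); R=np.array(st['tool_rot'])
    d=R.T@(np.array(P)-st['tool_pos'])*100
    a=0 if psi is None else -((psi-yaw(st)+180)%360-180)
    print('shift cm',np.round(d,2),'az',round(a,1),'t',round(st['t'],1)); return d
E
python3 - <<'E'
from m import *
np.set_printoptions(precision=4,suppress=True)
g=lambda x,y:((x+.5)/4-.5+180,(y+.5)/4-.5+240)
f=lambda x,y:((x+.5)/4.4-.5+330,(y+.5)/4.4-.5+145)
print('pin scene',p2w('scene',g(410,336),.031),'plate',p2w('scene',g(351,126),.048))
def tri(a,b):
    o1,d1=ray('top',a);o2,d2=ray('scene',b);A=np.stack([d1,-d2],1);s=np.linalg.lstsq(A,o2-o1,rcond=None)[0]
    return o1+d1*s[0],o2+d2*s[1]
print('pin tri',tri(f(188,189),g(410,336)))
print('plate tri',tri(f(186,400),g(351,126)))
print('armend tri',tri(f(402,295),g(160,287)))
print('bar near end',tri(f(398,217),g(168,322)))
rel([.43,-.118,.23],177)
E
```

```text
pin scene [ 0.6487 -0.1285  0.031 ] plate [ 0.5245 -0.1205  0.048 ]
pin tri (array([ 0.6497, -0.1288,  0.0333]), array([ 0.6497, -0.1286,  0.0333]))
plate tri (array([ 0.5262, -0.122 ,  0.0514]), array([ 0.5265, -0.1208,  0.0513]))
armend tri (array([ 0.5829, -0.2457,  0.0498]), array([ 0.5832, -0.2442,  0.0496]))
bar near end (array([ 0.6215, -0.239 ,  0.0817]), array([ 0.6208, -0.2429,  0.0823]))
shift cm [ 36.65 -37.05   0.11] az -157.6 t 0.1
```

Request:
{"fn": "jog_arm", "kwargs": {"plan": [2,-2,0,0,0,-8,4,-4,0,0,0,-16,6,-6,0,0,0,-24,8,-8,0,0,0,-32,10,-10,0,0,0,-40,12,-12,0,0,0,-48,14,-14,0,0,0,-56,16,-16,0,0,0,-64,18,-18,0,0,0,-72,20,-20,0,0,0,-80,22,-22,0,0,0,-88,24,-24,0,0,0,-96,26,-26,0,0,0,-104,28,-28,0,0,0,-112,30,-30,0,0,0,-120,32,-32,0,0,0,-128,34,-34,0,0,0,-136,36,-36,0,0,0,-144,36.6,-37,0,0,0,-152,36.6,-37,0,0,0,-157.8], "hand": 0}}

```text
t: 2.1
tool_pos: [0.4297, -0.1175, 0.2308]
tool_rot: [[-0.999, 0.042, -0.001], [0.042, 0.999, 0.001], [0.001, 0.001, -1.0]]
ft_force: [0.1, -0.8, -0.5]
gripper_width: 1.001
grasp_force: 0.0
```

```bash
python3 - <<'E'
from h import *
s=telemetry.get_state();snap('wrist','w1.png');print(s['tool_pos'],yaw(s),s['q'])
rel([.43,-.118,.11],176.6)
for P in ([.6495,-.129,.032],[.5255,-.1217,.048]):print(w2wp(P,s))
E
```

```text
[ 0.42965985 -0.11752652  0.23080607] 177.59370800842927 [-2.36388766e+01 -2.56165284e+00 -2.24479612e+01  7.01885034e+01
  2.28318448e-02 -2.12325736e+01]
shift cm [-5.000e-02  1.000e-02  1.209e+01] az 1.1 t 2.1
(np.float64(317.0347309116942), np.float64(399.5323871576061))
(np.float64(318.67734751015746), np.float64(313.67786737963826))
```

View pics/w1.png

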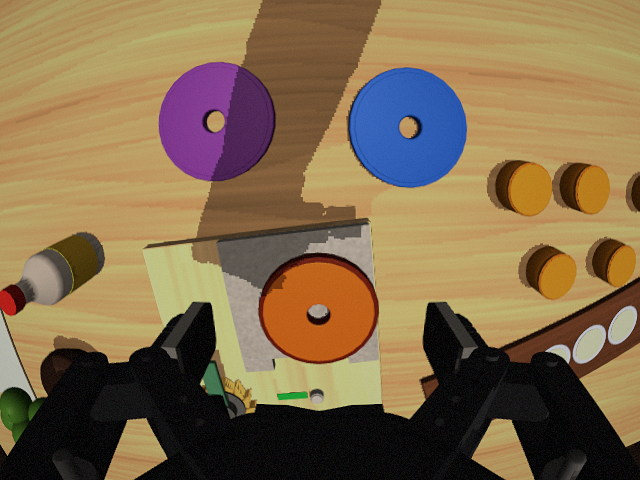

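Blue (407,127) and purple (217,121) discs lie off the fixture. The plinth hole at (318,314) and the pin at (317,397) match my predictions within 2 px. Descending behind the plate.

Request:
{"fn": "jog_arm", "kwargs": {"plan": [0,0.15,3,0,0,1,0,0.15,6,0,0,1,0,0.15,9,0,0,1,0,0.15,12,0,0,1,0,0.15,15,0,0,1,0,0.15,17.5,0,0,1,0,0.15,19.5,0,0,1,0,0.15,20.6,0,0,1,0,0.15,20.6,0,0,1]}}

```text
t: 3.05
tool_pos: [0.4282, -0.1173, 0.0238]
tool_rot: [[-0.998, 0.068, -0.004], [0.068, 0.998, 0.002], [0.004, 0.001, -1.0]]
ft_force: [-0.1, -0.2, 0.5]
gripper_width: 0.999
grasp_force: 0.0
```

```bash
python3 - <<'E'
from h import *
s=telemetry.get_state();print(s['tool_pos'],yaw(s),s['ft_force'])
rel([.4721,-.1186,.025],176.6);rel([.596,-.1259,.025],176.6)
E
```

```text
[ 0.42823632 -0.11725362  0.02384489] 176.07984263532097 [-0.10688546 -0.17353356  0.47731767]
shift cm [-4.38  0.17 -0.13] az -0.5 t 3.0
shift cm [-16.8    0.28  -0.18] az -0.5 t 3.0
```

Request:
{"fn": "jog_arm", "kwargs": {"plan": [-1.5,0.15,-0.1,0,0,0,-3,0.15,-0.1,0,0,0,-4,0.17,-0.1,0,0,0,-4.7,0.17,-0.1,0,0,0,-5.4,0.18,-0.1,0,0,0,-6.1,0.18,-0.1,0,0,0,-6.8,0.19,-0.1,0,0,0,-7.5,0.2,-0.1,0,0,0,-8.2,0.2,-0.1,0,0,0,-8.9,0.2,-0.1,0,0,0,-9.6,0.2,-0.1,0,0,0,-10.3,0.22,-0.1,0,0,0,-11,0.22,-0.1,0,0,0,-11.7,0.22,-0.1,0,0,0,-12.4,0.24,-0.1,0,0,0,-13,0.25,-0.1,0,0,0,-13.5,0.25,-0.1,0,0,0,-13.8,0.25,-0.1,0,0,0,-13.8,0.25,-0.1,0,0,0]}}

```text
t: 4.95
tool_pos: [0.5685, -0.1247, 0.0263]
tool_rot: [[-0.998, 0.067, 0.001], [0.067, 0.998, -0.0], [-0.001, -0.0, -1.0]]
ft_force: [0.2, -0.2, 0.1]
gripper_width: 1.0
grasp_force: 0.1
```

```bash
python3 - <<'E'
from h import *
s=telemetry.get_state();snap('wrist','w2.png');print(s['tool_pos'],yaw(s),s['ft_force'])
print(w2wp([.6495,-.129,.032],s))
E
```

```text
[ 0.56854956 -0.12467938  0.02633454] 176.15974409100465 [ 0.2068049  -0.24051068  0.10117505]
(np.float64(321.45877574081226), np.float64(448.7044998312116))
```

View pics/w2.png

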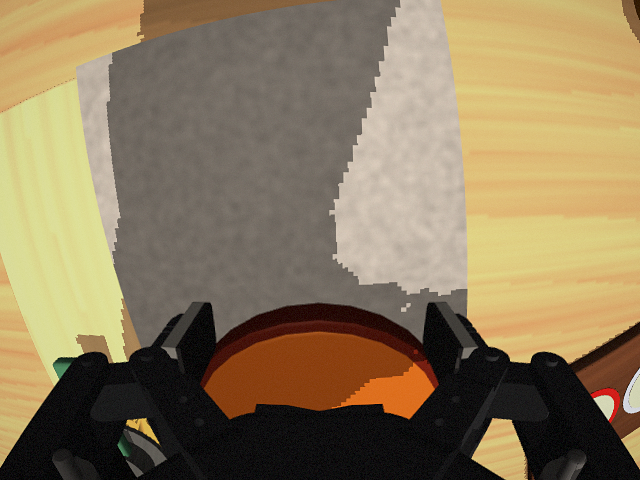

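```bash
python3 - <<'E'
from h import *
s=telemetry.get_state();s['tool_rot']
print(wp2w((318,303),.032,s),wp2w((318,320),.048,s),wp2w((318,303),.048,s))
o=eyes.snapshot('top');s2=eyes.snapshot('scene')
a=cv2.resize(o[140:290,320:460],None,fx=3,fy=3);b=cv2.resize(s2[240:390,180:330],None,fx=2.8,fy=3)
cv2.imwrite('pics/c3.png',cv2.hconcat([a,b])[:,:,::-1])
E
```

```text
[ 0.56191823 -0.12472511  0.032     ] [ 0.56118698 -0.12465157  0.048     ] [ 0.55420808 -0.12416815  0.048     ]
```

View pics/c3.png

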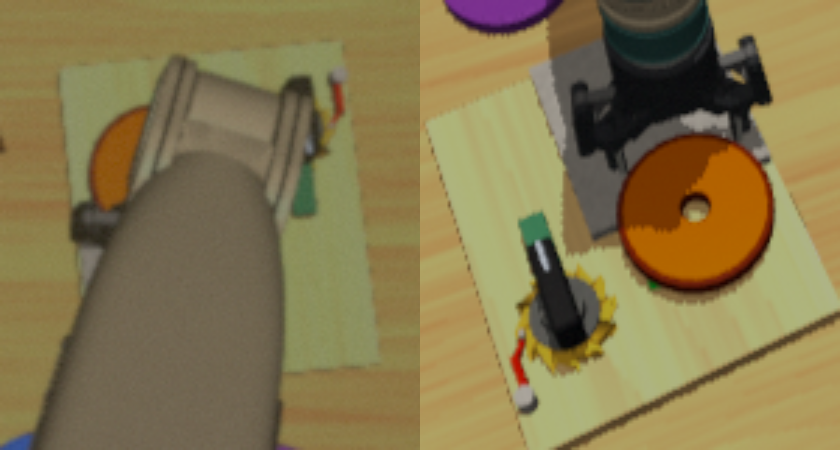

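Request:
{"fn": "jog_arm", "kwargs": {"plan": [-0.5,0,0,0,0,0,-1,0,0,0,0,0,-1.4,0,0,0,0,0,-1.7,0,0,0,0,0,-2,0,0,0,0,0,-2.2,0,0,0,0,0,-2.35,0,0,0,0,0,-2.5,0,0,0,0,0,-2.6,0,0,0,0,0,-2.7,0,0,0,0,0,-2.75,0,0,0,0,0,-2.75,0,0,0,0,0]}}

```text
t: 6.3
tool_pos: [0.5954, -0.1265, 0.0264]
tool_rot: [[-0.998, 0.067, 0.0], [0.067, 0.998, -0.0], [-0.0, -0.0, -1.0]]
ft_force: [0.2, -0.1, -0.2]
gripper_width: 1.002
grasp_force: 0.0
```

```bash
cat > look.py <<'E'
from h import *
import sys
s=telemetry.get_state();print(s['tool_pos'],yaw(s),s['ft_force'],s['t'])
im=eyes.snapshot('scene');w=eyes.snapshot('wrist')
b=cv2.resize(im[270:360,200:320],None,fx=4,fy=4,interpolation=cv2.INTER_CUBIC);c=cv2.resize(w[280:400,170:470],(400,360))
cv2.imwrite('pics/'+sys.argv[1],cv2.hconcat([b[:, :400] if 0 else b[:, 80:],c])[:,:,::-1])
E
python3 look.py c4.png
```

```text
[ 0.59535445 -0.12645917  0.02641539] 176.1550519475091 [ 0.15644393 -0.10053761 -0.22500224] 6.3
```

View pics/c4.png

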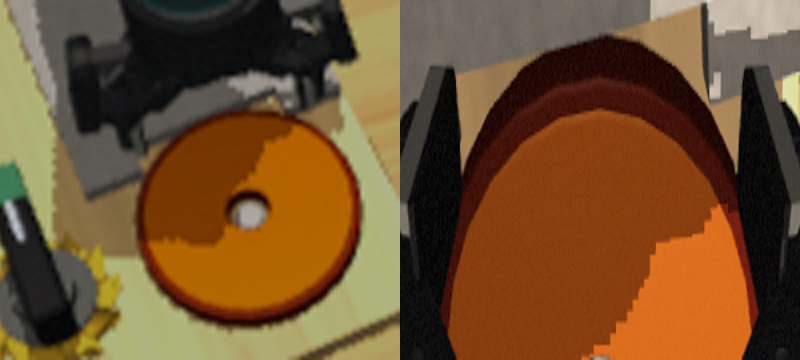

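```bash
python3 - <<'E'
from h import *
u=((328.5)/4-.5+200,(211.5)/4-.5+270)
print(u)
for z in(.036,.048):print(p2w('scene',u,z),w2p('scene',[.649,-.1287,z]))
# outline of disc in scene: left 139,right 360 top112 bottom326 (crop)
s=telemetry.get_state()
y=lambda x,yy:(170+x*.75,280+yy/3)
for z in(.02,.032): print('rear bottom',wp2w(y(205,37),z,s),)
E
```

```text
(281.625, 322.375)
[ 0.6478957  -0.12890561  0.036     ] [[281.88330184 322.79709567]]
[ 0.65328275 -0.12976765  0.048     ] [[281.4622091  320.42085427]]
rear bottom [ 0.589532   -0.12401403  0.02      ]
rear bottom [ 0.58416633 -0.12382862  0.032     ]
```

The hole is within 1 mm of the pin with the top at 36 mm, so the plate is home. Backing off and going over the knob.

Request:
{"fn": "jog_arm", "kwargs": {"plan": [1,0,0,0,0,0,2,0,0,0,0,0,2,0,-3,0,0,0,2,0,-6,0,0,0,2,0,-9,0,0,0,2,0,-12,0,0,0,2,0,-14,0,0,0,1,-2.5,-14,0,0,-2,0,-5,-14,0,0,-5,-1.5,-7.5,-14,0,0,-8,-3.5,-9.5,-14,0,0,-8,-5.3,-11.7,-14,0,0,-8,-5.3,-11.7,-14,0,0,-8,-5.3,-11.7,-14,0,0,-8], "hand": 130}}

```text
t: 7.8
tool_pos: [0.6391, -0.2466, 0.1657]
tool_rot: [[-0.997, -0.072, -0.002], [-0.072, 0.997, 0.001], [0.002, 0.001, -1.0]]
ft_force: [0.8, -0.2, 0.7]
gripper_width: 0.496
grasp_force: 0.0
```

```bash
python3 - <<'E'
from h import *
s=telemetry.get_state();snap('wrist','w5.png');print(s['tool_pos'],yaw(s),s['q'],s['gripper_width'])
print(w2wp([.6572,-.2405,.09],s),w2wp([.583,-.2450,.048],s),w2wp([.649,-.1288,.032],s))
E
```

```text
[ 0.63907951 -0.24662681  0.16566964] -175.89545960493754 [-2.65102482e+01  2.40439577e+01  1.91365443e+00  6.79849956e+01
  1.24069469e-02 -3.06147448e+01] 0.4961883663546624
(np.float64(326.3268680203609), np.float64(282.88993635109443)) (np.float64(326.62457245836634), np.float64(160.10306881257023)) (np.float64(460.42354758638265), np.float64(253.46850603031137))
```

View pics/w5.png

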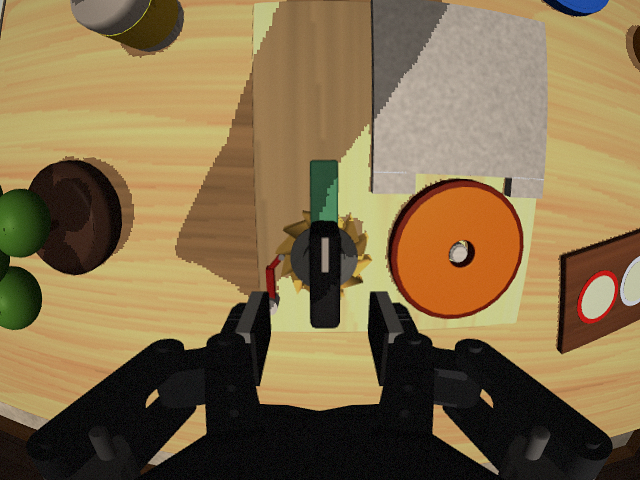

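```bash
python3 - <<'E'
from h import *
s=telemetry.get_state()
for z in(.08,.09,.1):print(wp2w((325.5,327.5),z,s),wp2w((325,272),z,s),'width',wp2w((340,300),z,s)-wp2w((312,300),z,s))
rel([.6572,-.2408,.06],184,s)
E
```

```text
[ 0.69512368 -0.23721653  0.08      ] [ 0.6534411  -0.24079998  0.08      ] width [-0.0012915   0.01894789  0.        ]
[ 0.68951464 -0.2378397   0.09      ] [ 0.6496537  -0.24126654  0.09      ] width [-0.00123505  0.01811981  0.        ]
[ 0.68390559 -0.23846287  0.1       ] [ 0.6458663  -0.24173311  0.1       ] width [-1.17861164e-03  1.72917363e-02 -2.77555756e-17]
shift cm [-1.89  0.37 10.57] az 0.1 t 7.8
```

Request:
{"fn": "jog_arm", "kwargs": {"plan": [-1,0.3,0,0,0,0,-1.9,0.4,0,0,0,0,-1.9,0.4,3,0,0,0,-1.9,0.4,5.5,0,0,0,-1.9,0.4,7.5,0,0,0,-1.9,0.4,9,0,0,0,-1.9,0.4,10,0,0,0,-1.9,0.4,10.4,0,0,0,-1.9,0.4,10.4,0,0,0]}}

```text
t: 8.75
tool_pos: [0.659, -0.2412, 0.0622]
tool_rot: [[-0.997, -0.073, -0.0], [-0.073, 0.997, 0.0], [0.0, 0.0, -1.0]]
ft_force: [-0.7, -1.0, -0.3]
gripper_width: 0.489
grasp_force: 0.0
```

Request:
{"fn": "jog_arm", "kwargs": {"plan": [0,0,0,0,0,0,0,0,0,0,0,0,0,0,0,0,0,0,0,0,0,0,0,0,0,0,0,0,0,0,0,0,0,0,0,0,0,0,0,0,0,0], "hand": 255}}

```text
t: 9.45
tool_pos: [0.6598, -0.2415, 0.0638]
tool_rot: [[-0.997, -0.073, 0.002], [-0.073, 0.997, -0.0], [-0.002, -0.001, -1.0]]
ft_force: [-0.3, 1.8, 5.4]
gripper_width: 0.223
grasp_force: 60.0
```

Request:
{"fn": "jog_arm", "kwargs": {"plan": [0,0,0,0,0,5,0,0,0,0,0,10,0,0,0,0,0,15,0,0,0,0,0,20,0.1,0,0,0,0,25,0.1,0,0,0,0,30,0.1,0,0,0,0,35,0.1,0,0,0,0,40,0.1,0,0,0,0,45,0.1,0,0,0,0,50,0.1,0,0,0,0,50]}}

```text
t: 10.55
tool_pos: [0.6594, -0.2426, 0.0638]
tool_rot: [[-0.697, 0.717, 0.003], [0.717, 0.697, -0.003], [-0.004, 0.0, -1.0]]
ft_force: [1.4, 0.4, 5.0]
gripper_width: 0.222
grasp_force: 59.9
```

Request:
{"fn": "jog_arm", "kwargs": {"plan": [0,0,0,0,0,5,0,0,0,0,0,10,0,0,0,0,0,15,0,0,0,0,0,20,0,0,0,0,0,25,0,0,0,0,0,30,0,0,0,0,0,35,0,0,0,0,0,40,0,0,0,0,0,44,0,0,0,0,0,47,0,0,0,0,0,47,0,0,0,0,0,47]}}

```text
t: 11.75
tool_pos: [0.6583, -0.243, 0.0638]
tool_rot: [[0.048, 0.999, 0.001], [0.999, -0.048, -0.003], [-0.003, 0.001, -1.0]]
ft_force: [-0.9, -2.0, 6.4]
gripper_width: 0.221
grasp_force: 60.2
```

Request:
{"fn": "jog_arm", "kwargs": {"plan": [0,0,0,0,0,-2,0,0,0,0,0,-4,0,0,0,0,0,-5,0,0,0,0,0,-5]}}

```text
t: 12.15
tool_pos: [0.6584, -0.243, 0.0637]
tool_rot: [[-0.04, 0.999, 0.001], [0.999, 0.04, -0.003], [-0.003, 0.001, -1.0]]
ft_force: [-2.2, -2.0, 6.9]
gripper_width: 0.222
grasp_force: 60.2
```

Request:
{"fn": "jog_arm", "kwargs": {"plan": [0,0,0,0,0,-5,0,0,0,0,0,-5,0,0,0,0,0,-5,0,0,0,0,0,-5,0,0,-2,0,0,-5,0,0,-4,0,0,-5,0,0,-7,0,0,-5,0,0,-10,0,0,-5,0,0,-13,0,0,-5,0,0,-13,0,0,-5], "hand": 130}}

```text
t: 13.15
tool_pos: [0.6609, -0.2428, 0.1981]
tool_rot: [[-0.124, 0.992, 0.009], [0.992, 0.124, -0.004], [-0.005, 0.008, -1.0]]
ft_force: [0.6, -0.3, 1.1]
gripper_width: 0.489
grasp_force: 0.0
```

```bash
python3 - <<'E'
from h import *
s=telemetry.get_state();snap('wrist','w6.png');print(s['tool_pos'],yaw(s),s['q'],s['gripper_width'])
print('pin',w2wp([.649,-.1288,.032],s),'knob',w2wp([.657,-.2405,.09],s),'armend',w2wp([.6515,-.1657,.048],s))
E
```

```text
[ 0.66094785 -0.24278132  0.19814744] 97.1348245222829 [-2.54243699e+01  2.44231392e+01  6.47381335e+00  7.14897453e+01
 -2.15333459e-03  5.74395451e+01] 0.48937407631515595
pin (np.float64(320.79345454558415), np.float64(84.23150077788031)) knob (np.float64(313.5316660591251), np.float64(235.43660996232097)) armend (np.float64(318.4084360756802), np.float64(128.0286973792347))
```

View pics/w6.png

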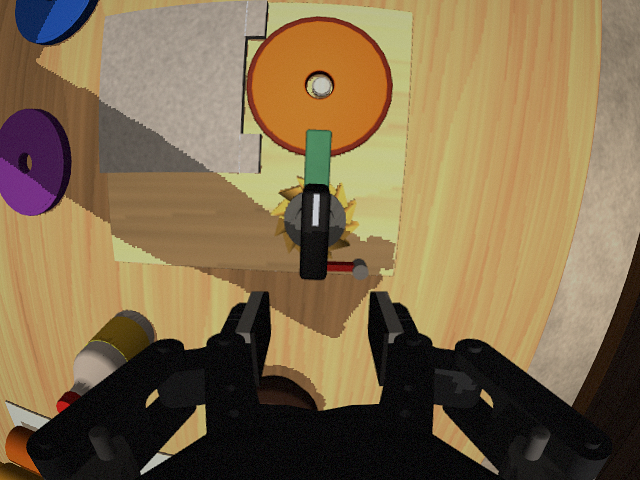

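The arm points at the pin (knob 313,235, arm tip 318,130, pin 320,85) and the plate is home. Now the feet.

```bash
python3 - <<'E'
from h import *
rel([.508,.149,.15],107.8)
E
```

```text
shift cm [ 40.72 -10.21   4.36] az -10.7 t 13.2
```

Request:
{"fn": "jog_arm", "kwargs": {"plan": [2.5,-0.6,0,0,0,-2,5.5,-1.4,0,0,0,-4,9,-2.3,0,0,0,-6,12.5,-3.2,0,0,0,-8,16,-4,0,0,0,-10.7,19.5,-5,0,0,0,-10.7,23,-5.8,0,0,0,-10.7,26.5,-6.6,1,0,0,-10.7,30,-7.5,2,0,0,-10.7,33.5,-8.4,3,0,0,-10.7,36.5,-9.2,4,0,0,-10.7,39,-9.8,4.3,0,0,-10.7,40.5,-10.2,4.4,0,0,-10.7,40.7,-10.2,4.4,0,0,-10.7,40.7,-10.2,4.4,0,0,-10.7], "hand": 0}}

```text
t: 14.7
tool_pos: [0.5061, 0.1495, 0.148]
tool_rot: [[-0.307, 0.952, -0.0], [0.952, 0.307, -0.001], [-0.001, -0.0, -1.0]]
ft_force: [-0.2, -0.8, -0.3]
gripper_width: 0.999
grasp_force: 0.0
```

```bash
cat > feet.py <<'E'
from m import *
np.set_printoptions(precision=4,suppress=True)
def feet(show=None):
    s=telemetry.get_state(); im=snap('wrist',show or 'wtmp.png')
    print(s['tool_pos'],yaw(s),'w',s['gripper_width'])
    for c,st in blobs(im,(12,190,110),(26,255,255),400,(0,0,640,480)): print('amber',np.round(c),st[:4],st[4],wp2w(c,.042,s))
    return s,im
E
python3 - <<'E'
from feet import *
s,im=feet('w7.png')
for P in([.508,.149,.042],[.506,.258,.042]):print(w2wp(P,s))
E
```

```text
[0.5061 0.1495 0.148 ] 107.87654574391948 w 0.9985014527552155
amber [368.  89.] [324  50  82  80] 4445 [0.5043 0.2585 0.042 ]
amber [202. 148.] [165 110  75  79] 4626 [0.4092 0.1877 0.042 ]
amber [321. 239.] [282 202  79  75] 4560 [0.5065 0.1512 0.042 ]
amber [176. 263.] [144 229  67  69] 3477 [0.4091 0.1006 0.042 ]
(np.float64(322.2909709425745), np.float64(242.39254891942022))
(np.float64(370.1067201059894), np.float64(90.68971132908948))
```

View pics/w7.png

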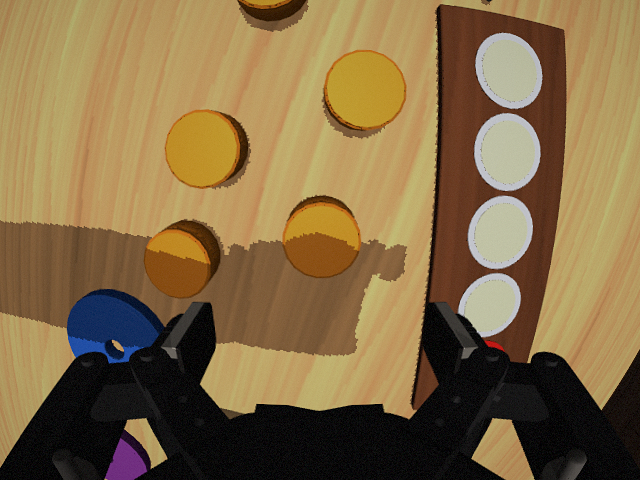

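The image shows B at (321,239), D (202,148), A (368,89) and E (176,263). The shelf spots 4 to 1 are at (508,71), (507,152), (500,232) and (490,305). Grasping B.

Request:
{"fn": "jog_arm", "kwargs": {"plan": [0.1,0.1,3,0,0,0,0.1,0.1,6,0,0,0,0.1,0.1,9,0,0,0,0.1,0.1,11.5,0,0,0,0.1,0.1,13.2,0,0,0,0.1,0.1,14.1,0,0,0,0.1,0.1,14.1,0,0,0]}}

```text
t: 15.45
tool_pos: [0.5063, 0.15, 0.0064]
tool_rot: [[-0.305, 0.952, -0.002], [0.952, 0.305, -0.001], [0.0, -0.002, -1.0]]
ft_force: [0.7, -0.1, 0.5]
gripper_width: 0.997
grasp_force: 0.0
```

Request:
{"fn": "jog_arm", "kwargs": {"plan": [0,0,0,0,0,0,0,0,0,0,0,0,0,0,0,0,0,0,0,0,0,0,0,0,0,0,0,0,0,0,0,0,-1,0,0,0,0,0,-3,0,0,0,0,0,-6,0,0,0,0,0,-9,0,0,0,0,0,-9,0,0,0], "hand": 255}}

```text
t: 16.45
tool_pos: [0.51, 0.1517, 0.102]
tool_rot: [[-0.307, 0.952, 0.008], [0.952, 0.307, 0.002], [-0.001, 0.008, -1.0]]
ft_force: [0.5, 0.9, -0.1]
gripper_width: 0.636
grasp_force: 63.3
```

```bash
python3 - <<'E'
from feet import *
im=cv2.imread('pics/w7.png')[:,:,::-1].copy()
st={'tool_pos':np.array([0.5061,0.1495,0.148]),'tool_rot':np.array([[-0.307,0.952,0],[0.952,0.307,-0.001],[-0.001,0,-1.0]])}
for c,s in blobs(im,(15,5,180),(40,75,255),800,(440,0,560,340)):print(c,s[2:],wp2w(c,.012,st))
S0=np.array([.694,.0665,.0]);dS=np.array([-.02085,.0648,0])
s=telemetry.get_state();print(s['tool_pos'],s['gripper_width'],s['grasp_force'])
rel(S0+[0,0,.019])
E
```

```text
[509.4109  70.0307] [  55   62 2577] [0.6103 0.3245 0.012 ]
[507.8034 151.688 ] [  54   64 2660] [0.6311 0.2598 0.012 ]
[500.6604 232.3495] [  54   60 2438] [0.6519 0.1952 0.012 ]
[489.9903 305.0025] [  51   52 1965] [0.6731 0.131  0.012 ]
[0.51   0.1517 0.102 ] 0.6361544238080628 63.340702056884766
shift cm [-13.75  14.83   8.43] az 0 t 16.4
```

Request:
{"fn": "jog_arm", "kwargs": {"plan": [-1.5,1.6,0,0,0,0,-4,4.3,0,0,0,0,-6.5,7,0,0,0,0,-9,9.7,0,0,0,0,-11.5,12.4,0,0,0,0,-13.2,14.3,0,0,0,0,-13.7,14.8,1,0,0,0,-13.7,14.8,3,0,0,0,-13.7,14.8,5,0,0,0,-13.7,14.8,6.5,0,0,0,-13.7,14.8,6.5,0,0,0]}}

```text
t: 17.55
tool_pos: [0.6853, 0.0664, 0.0283]
tool_rot: [[-0.307, 0.952, -0.008], [0.952, 0.307, 0.0], [0.003, -0.008, -1.0]]
ft_force: [-0.5, -0.4, -0.6]
gripper_width: 0.64
grasp_force: 63.4
```

```bash
cat > r.py <<'E'
from h import *
import sys
s=telemetry.get_state();print(s['tool_pos'],yaw(s),s['gripper_width'],s['grasp_force'])
rel([float(x) for x in sys.argv[1:4]],107.8,s)
E
python3 r.py .694 .0665 .019
```

```text
[0.68527407 0.06636734 0.02827689] 107.88011129536926 0.6400690638851662 63.421164751052856
shift cm [-0.26  0.84  0.92] az 0.1 t 17.6
```

Request:
{"fn": "jog_arm", "kwargs": {"plan": [-0.25,0.6,0,0,0,0,-0.25,0.6,0,0,0,0,-0.25,0.6,0.3,0,0,0,-0.25,0.6,0.6,0,0,0,-0.25,0.6,0.7,0,0,0,-0.25,0.6,0.7,0,0,0]}}

```text
t: 18.15
tool_pos: [0.6956, 0.0654, 0.0251]
tool_rot: [[-0.307, 0.952, -0.001], [0.952, 0.307, 0.0], [0.0, -0.001, -1.0]]
ft_force: [0.2, 0.2, -0.8]
gripper_width: 0.641
grasp_force: 63.4
```

```bash
python3 r.py .694 .0665 .019
```

```text
[0.69564124 0.06542858 0.02509621] 107.85551971631732 0.6411498066576287 63.42194080352783
shift cm [ 0.15 -0.12  0.61] az 0.1 t 18.1
```

Request:
{"fn": "jog_arm", "kwargs": {"plan": [0.1,-0.1,0.3,0,0,0,0.1,-0.1,0.5,0,0,0,0.1,-0.1,0.65,0,0,0,0.1,-0.1,0.65,0,0,0]}}

```text
t: 18.55
tool_pos: [0.6946, 0.0661, 0.021]
tool_rot: [[-0.307, 0.952, 0.0], [0.952, 0.307, 0.0], [0.0, 0.0, -1.0]]
ft_force: [-4.9, -0.4, 9.4]
gripper_width: 0.641
grasp_force: 64.4
```

Request:
{"fn": "jog_arm", "kwargs": {"plan": [0,0,0,0,0,0,0,0,0,0,0,0,0,0,0,0,0,0,0,0,0,0,0,0,0,0,-2,0,0,0,0,0,-5,0,0,0,0,0,-9,0,0,0,0,0,-13,0,0,0,0,0,-13,0,0,0,0,0,-13,0,0,0], "hand": 0}}

```text
t: 19.55
tool_pos: [0.6959, 0.066, 0.1504]
tool_rot: [[-0.307, 0.952, 0.003], [0.952, 0.307, -0.0], [-0.001, 0.003, -1.0]]
ft_force: [0.5, 1.5, -0.1]
gripper_width: 0.997
grasp_force: 0.0
```

```bash
python3 - <<'E'
from feet import *
s,im=feet('w8.png')
rel([.4095,.1002,.14],107.8,s)
E
```

```text
[0.6959 0.066  0.1504] 107.85368300432624 w 0.9967554369276819
amber [36. 17.] [17  0 45 40] 1347 [0.4113 0.1795 0.042 ]
amber [ 16. 108.] [ 0 77 35 63] 1784 [0.414  0.0994 0.042 ]
amber [317. 243.] [276 204  83  79] 4934 [0.695 0.063 0.042]
amber [228. 394.] [200 369  59  50] 1642 [ 0.6627 -0.0914  0.042 ]
shift cm [ 12.03 -26.22   0.95] az 0.1 t 19.6
```

Request:
{"fn": "jog_arm", "kwargs": {"plan": [0.8,-1.7,0,0,0,0,2,-4.4,0,0,0,0,3.5,-7.6,0,0,0,0,5,-10.9,0,0,0,0,6.5,-14.2,0,0,0,0,8,-17.5,0,0,0,0,9.5,-20.7,0,0,0,0,11,-24,0,0,0,0,11.8,-25.7,0,0,0,0,12,-26.2,0.5,0,0,0,12,-26.2,0.5,0,0,0,12,-26.2,0.5,0,0,0]}}

```text
t: 20.8
tool_pos: [0.4092, 0.0998, 0.1432]
tool_rot: [[-0.306, 0.952, -0.0], [0.952, 0.306, -0.0], [0.0, -0.0, -1.0]]
ft_force: [-0.1, 0.4, 0.5]
gripper_width: 1.006
grasp_force: 0.0
```

```bash
python3 - <<'E'
from feet import *
s,im=feet('w9.png')
rel([.4095,.1002,.0065],107.8,s)
E
```

```text
[0.4092 0.0998 0.1432] 107.84249195459003 w 1.006363078761777
amber [512.  77.] [479  41  66  75] 3720 [0.5009 0.2571 0.042 ]
amber [361. 121.] [317  79  84  83] 4745 [0.4093 0.1864 0.042 ]
amber [318. 242.] [278 205  81  76] 4667 [0.4078 0.1    0.042 ]
amber [592. 363.] [571 342  40  46] 1166 [0.7084 0.0636 0.042 ]
shift cm [ 0.02  0.05 13.67] az 0.0 t 20.8
```

Request:
{"fn": "jog_arm", "kwargs": {"plan": [0,-0.1,3,0,0,0,0,-0.1,6,0,0,0,0,-0.1,9,0,0,0,0,-0.1,11.5,0,0,0,0,-0.1,13,0,0,0,0,-0.1,13.6,0,0,0,0,-0.1,13.6,0,0,0]}}

```text
t: 21.55
tool_pos: [0.4079, 0.0995, 0.0071]
tool_rot: [[-0.306, 0.952, -0.001], [0.952, 0.306, -0.0], [0.0, -0.001, -1.0]]
ft_force: [-0.2, -0.8, 0.2]
gripper_width: 0.999
grasp_force: 0.0
```

Request:
{"fn": "jog_arm", "kwargs": {"plan": [0,0,0,0,0,0,0,0,0,0,0,0,0,0,0,0,0,0,0,0,0,0,0,0,0,0,0,0,0,0,0,0,-1,0,0,0,0,0,-3,0,0,0,0,0,-6,0,0,0,0,0,-9,0,0,0,0,0,-9,0,0,0,0,0,-9,0,0,0], "hand": 255}}

```text
t: 22.65
tool_pos: [0.4081, 0.0997, 0.0987]
tool_rot: [[-0.307, 0.952, 0.002], [0.952, 0.307, 0.0], [-0.0, 0.002, -1.0]]
ft_force: [0.7, 0.4, -1.7]
gripper_width: 0.643
grasp_force: 63.4
```

```bash
python3 r.py .6732 .1313 .055
```

```text
[0.408077   0.09973185 0.09869676] 107.85874537164358 0.6429497293626804 63.36765646934509
shift cm [-5.12 26.19  4.43] az 0.1 t 22.6
```

Request:
{"fn": "jog_arm", "kwargs": {"plan": [-0.3,1.7,0,0,0,0,-0.9,4.7,0,0,0,0,-1.6,8,0,0,0,0,-2.2,11.3,0,0,0,0,-2.9,14.7,0,0,0,0,-3.6,18,0,0,0,0,-4.2,21.3,0,0,0,0,-4.8,24.3,0,0,0,0,-5.1,25.8,0,0,0,0,-5.1,26.2,2,0,0,0,-5.1,26.2,4.5,0,0,0,-5.1,26.2,6.5,0,0,0,-5.1,26.2,6.9,0,0,0,-5.1,26.2,6.9,0,0,0,-5.1,26.2,6.9,0,0,0]}}

```text
t: 24.15
tool_pos: [0.6729, 0.1315, 0.0291]
tool_rot: [[-0.307, 0.952, 0.0], [0.952, 0.307, 0.0], [-0.0, 0.0, -1.0]]
ft_force: [-0.1, 0.7, -0.0]
gripper_width: 0.638
grasp_force: 63.5
```

```bash
python3 r.py .6732 .1313 .020
```

```text
[0.67285052 0.13148687 0.02912946] 107.85689790598592 0.6376130455205309 63.45319390296936
shift cm [-0.03  0.03  0.91] az 0.1 t 24.1
```

Request:
{"fn": "jog_arm", "kwargs": {"plan": [0,0,0.4,0,0,0,0,0,0.7,0,0,0,0,0,0.9,0,0,0,0,0,0.9,0,0,0]}}

```text
t: 24.55
tool_pos: [0.6732, 0.1315, 0.0212]
tool_rot: [[-0.307, 0.952, 0.001], [0.952, 0.307, 0.0], [-0.0, 0.001, -1.0]]
ft_force: [-1.5, 0.1, 5.2]
gripper_width: 0.637
grasp_force: 63.7
```

Request:
{"fn": "jog_arm", "kwargs": {"plan": [0,0,0,0,0,0,0,0,0,0,0,0,0,0,0,0,0,0,0,0,0,0,0,0,0,0,-2,0,0,0,0,0,-5,0,0,0,0,0,-9,0,0,0,0,0,-13,0,0,0,0,0,-13,0,0,0,0,0,-13,0,0,0], "hand": 0}}

```text
t: 25.55
tool_pos: [0.6738, 0.1316, 0.1515]
tool_rot: [[-0.307, 0.952, 0.003], [0.952, 0.307, 0.0], [-0.001, 0.003, -1.0]]
ft_force: [0.1, -0.5, -0.1]
gripper_width: 1.002
grasp_force: 0.0
```

```bash
python3 - <<'E'
from feet import *
s,im=feet('w10.png')
print(wp2w((320,243),.054,s))
rel([.409,.187,.14],107.8,s)
E
```

```text
[0.6738 0.1316 0.1515] 107.85411983784545 w 1.0019539776323494
amber [149.  20.] [118   0  67  47] 2498 [0.506  0.2514 0.042 ]
amber [36. 85.] [14 53 45 64] 2202 [0.4112 0.1874 0.042 ]
amber [317. 244.] [277 204  82  79] 4868 [0.6734 0.1282 0.042 ]
amber [318. 332.] [283 301  72  63] 3541 [0.6957 0.0603 0.042 ]
[0.6738 0.1326 0.054 ]
shift cm [ 13.4  -23.51   1.06] az 0.1 t 25.6
```

Request:
{"fn": "jog_arm", "kwargs": {"plan": [0.9,-1.6,0,0,0,0,2.4,-4.2,0,0,0,0,4.1,-7.2,0,0,0,0,5.8,-10.2,0,0,0,0,7.5,-13.2,0,0,0,0,9.2,-16.2,0,0,0,0,10.9,-19.2,0,0,0,0,12.5,-22,0,0,0,0,13.2,-23.2,0,0,0,0,13.4,-23.5,1,0,0,0,13.4,-23.5,1,0,0,0,13.4,-23.5,1,0,0,0]}}

```text
t: 26.8
tool_pos: [0.4087, 0.1867, 0.1391]
tool_rot: [[-0.306, 0.952, -0.0], [0.952, 0.306, -0.0], [-0.0, -0.0, -1.0]]
ft_force: [-0.4, 0.6, -0.2]
gripper_width: 1.002
grasp_force: 0.0
```

```bash
python3 - <<'E'
from feet import *
s,im=feet('w11.png')
rel([.409,.187,.0065],107.8,s)
E
```

```text
[0.4087 0.1867 0.1391] 107.8268934161503 w 1.0017498072017332
amber [389.  58.] [348  19  83  80] 5139 [0.413  0.3189 0.042 ]
amber [478. 189.] [444 150  70  78] 4268 [0.5006 0.2583 0.042 ]
amber [319. 241.] [278 203  82  78] 4844 [0.4071 0.189  0.042 ]
amber [566. 348.] [540 332  43  39] 876 [0.6533 0.1614 0.042 ]
shift cm [ 0.02  0.04 13.26] az 0.0 t 26.8
```

Request:
{"fn": "jog_arm", "kwargs": {"plan": [0.1,0,3,0,0,0,0.1,0,6,0,0,0,0.1,0,9,0,0,0,0.1,0,11.5,0,0,0,0.1,0,12.8,0,0,0,0.1,0,13.2,0,0,0,0.1,0,13.2,0,0,0]}}

```text
t: 27.55
tool_pos: [0.4082, 0.1877, 0.0075]
tool_rot: [[-0.306, 0.952, -0.001], [0.952, 0.306, -0.0], [-0.0, -0.001, -1.0]]
ft_force: [0.0, -0.3, 1.2]
gripper_width: 0.998
grasp_force: 0.0
```

Request:
{"fn": "jog_arm", "kwargs": {"plan": [0,0,0,0,0,0,0,0,0,0,0,0,0,0,0,0,0,0,0,0,0,0,0,0,0,0,0,0,0,0,0,0,-1,0,0,0,0,0,-3,0,0,0,0,0,-6,0,0,0,0,0,-9,0,0,0,0,0,-9,0,0,0,0,0,-9,0,0,0], "hand": 255}}

```text
t: 28.65
tool_pos: [0.4079, 0.188, 0.0986]
tool_rot: [[-0.307, 0.952, 0.002], [0.952, 0.307, 0.001], [-0.0, 0.002, -1.0]]
ft_force: [1.1, 0.4, -1.5]
gripper_width: 0.644
grasp_force: 63.4
```

```bash
python3 r.py .6524 .1960 .03
```

```text
[0.4078882  0.18802208 0.09864554] 107.85960805626044 0.6440973775223037 63.360968828201294
shift cm [-6.74 23.51  6.91] az 0.1 t 28.6
```

Request:
{"fn": "jog_arm", "kwargs": {"plan": [-0.5,1.6,0,0,0,0,-1.2,4.2,0,0,0,0,-2.1,7.2,0,0,0,0,-2.9,10.2,0,0,0,0,-3.8,13.2,0,0,0,0,-4.6,16.2,0,0,0,0,-5.5,19.2,0,0,0,0,-6.3,22,0,0,0,0,-6.7,23.2,0,0,0,0,-6.7,23.5,2,0,0,0,-6.7,23.5,4.5,0,0,0,-6.7,23.5,6.5,0,0,0,-6.7,23.5,6.9,0,0,0,-6.7,23.5,6.9,0,0,0,-6.7,23.5,6.9,0,0,0]}}

```text
t: 30.15
tool_pos: [0.6532, 0.2008, 0.0361]
tool_rot: [[-0.308, 0.951, 0.004], [0.951, 0.308, 0.009], [0.007, 0.006, -1.0]]
ft_force: [-11.2, 9.3, 35.3]
gripper_width: 0.638
grasp_force: 86.2
```

```bash
python3 r.py .6524 .1960 .0205
```

```text
[0.65324413 0.2008232  0.03609594] 107.9576288395933 0.6377478639701518 86.24420285224915
shift cm [-0.44 -0.24  1.56] az 0.2 t 30.1
```

Unexpected contact: 35 N upward while still about 16 mm high. The foot probably slipped in the grip. Raising to look.

Request:
{"fn": "jog_arm", "kwargs": {"plan": [0,0,-1,0,0,0,0,0,-3,0,0,0,0,0,-6,0,0,0,0,0,-6,0,0,0,0,0,-6,0,0,0]}}

```text
t: 30.65
tool_pos: [0.6512, 0.196, 0.0878]
tool_rot: [[-0.306, 0.952, -0.001], [0.952, 0.306, -0.0], [0.0, -0.001, -1.0]]
ft_force: [0.3, -0.8, -1.3]
gripper_width: 0.642
grasp_force: 82.5
```

```bash
python3 - <<'E'
from h import *
s=telemetry.get_state();print(s['tool_pos'],yaw(s),s['gripper_width'],s['grasp_force'],s['ft_force'])
w=snap('wrist','w12.png');sc=snap('scene','s12.png');
p=w2p('scene',[s['tool_pos']])[0].astype(int);print(p)
b=cv2.resize(sc[max(p[1]-80,0):p[1]+70,p[0]-75:p[0]+75],(400,400),interpolation=cv2.INTER_CUBIC)
c=cv2.resize(w[130:430,170:470],(400,400))
cv2.imwrite('pics/c12.png',cv2.hconcat([b,c])[:,:,::-1])
E
```

```text
[0.65119292 0.19595137 0.08779851] 107.84787280063695 0.6421616261682408 82.50488877296448 [ 0.28820528 -0.83646716 -1.29985547]
[424 263]
```

View pics/c12.png

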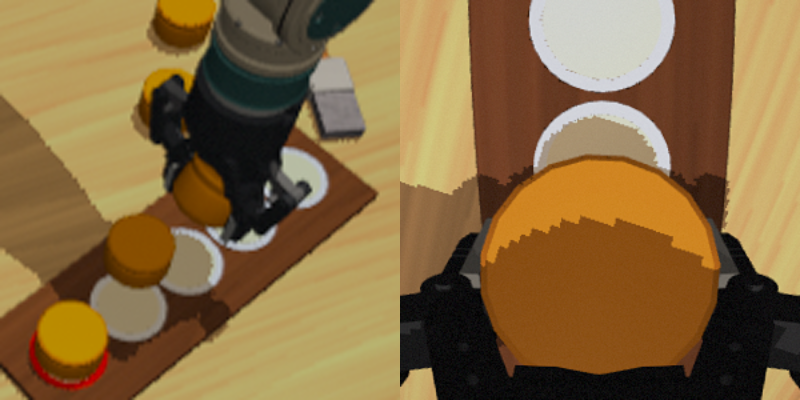

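The scene half shows that the foot on spot 1 was knocked aside to crop (140,250). The foot in the gripper is now tilted about 30° about the pad axis. I'll set it down on free bench to let it stand flat, then re-grasp both.

```bash
python3 - <<'E'
from m import *
np.set_printoptions(precision=4,suppress=True)
for n in('top','scene'):
    im=snap(n,n+'13.png')
    for c,s in blobs(im,(10,215,70),(28,255,255),60,(170,140,310,310) if n=='top' else (320,170,470,340)): print(n,c,s[2:],'bench',p2w(n,c,.042)[:2],'shelf',p2w(n,c,.054)[:2])
rel([.50,.14,.03],107.8)
E
```

```text
top [294.8911 170.2129] [ 24  23 404] bench [0.6971 0.0656] shelf [0.6942 0.0648]
top [260.3222 192.537 ] [ 21  20 270] bench [0.6423 0.1534] shelf [0.6399 0.1518]
scene [417.5509 188.331 ] [ 24  24 432] bench [0.4252 0.312 ] shelf [0.4338 0.3048]
scene [408.5573 215.7481] [ 21  21 131] bench [0.4958 0.2491] shelf [0.5034 0.2428]
scene [424.0574 255.6867] [ 21  27 383] bench [0.6118 0.2277] shelf [0.6177 0.2218]
scene [400.9211 276.4088] [ 26  28 570] bench [0.6416 0.1533] shelf [0.6471 0.1484]
scene [375.0562 309.8343] [ 28  31 658] bench [0.6947 0.0648] shelf [0.6995 0.0612]
shift cm [ -0.71 -15.97   5.71] az 0.0 t 30.9
```

Request:
{"fn": "jog_arm", "kwargs": {"plan": [-0.1,-1.5,0,0,0,0,-0.2,-4,0,0,0,0,-0.4,-7,0,0,0,0,-0.5,-10,0,0,0,0,-0.6,-13,0,0,0,0,-0.7,-15.2,0,0,0,0,-0.7,-16,1,0,0,0,-0.7,-16,3,0,0,0,-0.7,-16,4.5,0,0,0,-0.7,-16,5.3,0,0,0,-0.7,-16,5.7,0,0,0,-0.7,-16,5.7,0,0,0]}}

```text
t: 32.05
tool_pos: [0.5015, 0.1405, 0.031]
tool_rot: [[-0.307, 0.952, -0.001], [0.952, 0.307, -0.0], [0.0, -0.001, -1.0]]
ft_force: [0.9, -0.3, -1.8]
gripper_width: 0.642
grasp_force: 82.5
```

Request:
{"fn": "jog_arm", "kwargs": {"plan": [0,0,0.3,0,0,0,0,0,0.5,0,0,0,0,0,0.7,0,0,0,0,0,0.8,0,0,0,0,0,0.8,0,0,0]}}

```text
t: 32.55
tool_pos: [0.5016, 0.1404, 0.0238]
tool_rot: [[-0.307, 0.952, -0.0], [0.952, 0.307, -0.0], [0.0, -0.0, -1.0]]
ft_force: [-0.1, 0.3, -1.3]
gripper_width: 0.64
grasp_force: 82.5
```

Request:
{"fn": "jog_arm", "kwargs": {"plan": [0,0,0.2,0,0,0,0,0,0.4,0,0,0,0,0,0.6,0,0,0,0,0,0.8,0,0,0,0,0,0.8,0,0,0]}}

```text
t: 33.05
tool_pos: [0.5013, 0.1404, 0.0154]
tool_rot: [[-0.307, 0.952, -0.001], [0.952, 0.307, -0.0], [0.0, -0.001, -1.0]]
ft_force: [0.3, -0.6, -1.5]
gripper_width: 0.638
grasp_force: 82.5
```

Request:
{"fn": "jog_arm", "kwargs": {"plan": [0,0,0.2,0,0,0,0,0,0.4,0,0,0,0,0,0.6,0,0,0,0,0,0.8,0,0,0,0,0,0.8,0,0,0]}}

```text
t: 33.55
tool_pos: [0.5013, 0.1404, 0.0075]
tool_rot: [[-0.307, 0.952, -0.001], [0.952, 0.307, -0.0], [0.0, -0.001, -1.0]]
ft_force: [0.3, -0.2, -1.1]
gripper_width: 0.639
grasp_force: 82.5
```

Request:
{"fn": "jog_arm", "kwargs": {"plan": [0,0,0.2,0,0,0,0,0,0.4,0,0,0,0,0,0.4,0,0,0]}}

```text
t: 33.85
tool_pos: [0.5018, 0.1404, 0.0039]
tool_rot: [[-0.307, 0.952, 0.0], [0.952, 0.307, 0.0], [-0.0, 0.0, -1.0]]
ft_force: [-0.4, -0.5, -0.5]
gripper_width: 0.643
grasp_force: 82.8
```

Request:
{"fn": "jog_arm", "kwargs": {"plan": [0,0,0,0,0,0,0,0,0,0,0,0,0,0,0,0,0,0,0,0,0,0,0,0,0,0,0,0,0,0,0,0,-2,0,0,0,0,0,-5,0,0,0,0,0,-9,0,0,0,0,0,-13,0,0,0,0,0,-13,0,0,0,0,0,-13,0,0,0], "hand": 0}}

```text
t: 34.95
tool_pos: [0.5027, 0.1406, 0.1352]
tool_rot: [[-0.307, 0.952, 0.003], [0.952, 0.307, 0.0], [-0.001, 0.003, -1.0]]
ft_force: [-0.2, -0.4, 0.2]
gripper_width: 1.002
grasp_force: 0.0
```

```bash
python3 - <<'E'
from feet import *
s,im=feet('w14.png')
E
```

```text
[0.5027 0.1406 0.1352] 107.85743059438427 w 1.0023174354476831
amber [377.  76.] [333  35  86  84] 5285 [0.5031 0.2578 0.042 ]
amber [313. 267.] [274 230  79  76] 4627 [0.5032 0.1253 0.042 ]
amber [504. 288.] [471 254  66  70] 3476 [0.646  0.1512 0.042 ]
```

View pics/w14.png

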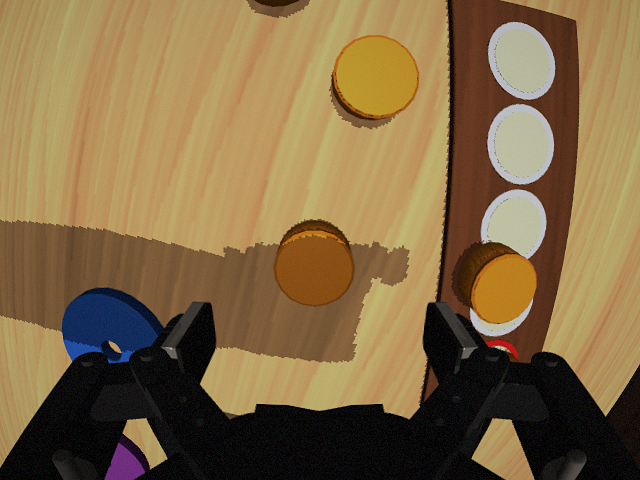

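The set-down foot stands upright at (313,267). The displaced foot is upright on the shelf at (504,288), beside spot 1, so I'll fix that one first.

```bash
python3 - <<'E'
from h import *
s=telemetry.get_state()
print(wp2w((504,288),.054,s))
rel([.641,.151,.14],107.8,s)
E
```

```text
[0.63480061 0.1545784  0.054     ]
shift cm [-3.27 13.61 -0.63] az 0.1 t 35.0
```

Request:
{"fn": "jog_arm", "kwargs": {"plan": [-0.4,1.5,0,0,0,0,-1,4,-0.5,0,0,0,-1.7,7,-0.5,0,0,0,-2.4,10,-0.5,0,0,0,-3,12.5,-0.5,0,0,0,-3.3,13.4,-0.5,0,0,0,-3.3,13.4,-0.5,0,0,0,-3.3,13.4,-0.5,0,0,0]}}

```text
t: 35.8
tool_pos: [0.6373, 0.1499, 0.1373]
tool_rot: [[-0.307, 0.952, -0.004], [0.952, 0.307, -0.0], [0.001, -0.004, -1.0]]
ft_force: [-0.1, 0.1, 1.0]
gripper_width: 1.0
grasp_force: 0.0
```

```bash
python3 - <<'E'
from feet import *
s,im=feet('w15.png')
for c,st in blobs(im,(12,190,90),(26,255,255),2000,(200,150,440,330)):
    print(wp2w(c,.054,s)); p=wp2w(c,.054,s); rel([p[0],p[1],.0205],107.8,s)
E
```

```text
[0.6373 0.1499 0.1373] 107.8534014829417 w 0.9997950528105876
amber [180.  38.] [143   0  76  77] 4429 [0.5049 0.2578 0.042 ]
amber [136. 223.] [104 186  65  75] 3713 [0.5061 0.1255 0.042 ]
amber [326. 245.] [283 202  87  86] 5513 [0.6408 0.1516 0.042 ]
amber [358. 373.] [322 345  73  58] 3283 [0.6974 0.0593 0.042 ]
[0.6392 0.1554 0.054 ]
shift cm [ 0.46  0.4  11.68] az 0.1 t 35.8
```

Request:
{"fn": "jog_arm", "kwargs": {"plan": [0.4,0.2,0,0,0,0,0.4,0.2,3,0,0,0,0.4,0.2,6,0,0,0,0.4,0.2,9,0,0,0,0.4,0.2,11,0,0,0,0.4,0.2,11.6,0,0,0,0.4,0.2,11.6,0,0,0]}}

```text
t: 36.55
tool_pos: [0.6386, 0.1547, 0.0221]
tool_rot: [[-0.307, 0.952, -0.002], [0.952, 0.307, -0.0], [0.0, -0.002, -1.0]]
ft_force: [-0.3, -0.3, 0.7]
gripper_width: 1.0
grasp_force: 0.0
```

Request:
{"fn": "jog_arm", "kwargs": {"plan": [0,0,0,0,0,0,0,0,0,0,0,0,0,0,0,0,0,0,0,0,0,0,0,0,0,0,0,0,0,0,0,0,0,0,0,0,0,0,-0.8,0,0,0,0,0,-0.8,0,0,0,0,0,-0.8,0,0,0], "hand": 255}}

```text
t: 37.45
tool_pos: [0.6399, 0.1545, 0.0309]
tool_rot: [[-0.307, 0.952, 0.0], [0.952, 0.307, -0.0], [-0.0, 0.0, -1.0]]
ft_force: [-0.7, -0.0, -0.7]
gripper_width: 0.637
grasp_force: 63.6
```

```bash
python3 r.py .6732 .1313 .03
```

```text
[0.63988172 0.1544731  0.03090782] 107.84980649527967 0.6374949878097981 63.62890005111694
shift cm [-3.23  2.46  0.09] az 0.0 t 37.5
```

Request:
{"fn": "jog_arm", "kwargs": {"plan": [-0.8,0.6,0,0,0,0,-1.8,1.4,0,0,0,0,-2.8,2.1,0,0,0,0,-3.2,2.45,0,0,0,0,-3.2,2.45,0,0,0,0,-3.2,2.45,0.5,0,0,0,-3.2,2.45,0.9,0,0,0,-3.2,2.45,0.9,0,0,0]}}

```text
t: 38.25
tool_pos: [0.6737, 0.1315, 0.0251]
tool_rot: [[-0.307, 0.952, 0.002], [0.952, 0.307, -0.001], [-0.001, 0.001, -1.0]]
ft_force: [-4.9, -1.9, 14.8]
gripper_width: 0.639
grasp_force: 64.7
```

Request:
{"fn": "jog_arm", "kwargs": {"plan": [0,0,0,0,0,0,0,0,0,0,0,0,0,0,0,0,0,0,0,0,0,0,0,0,0,0,-2,0,0,0,0,0,-5,0,0,0,0,0,-9,0,0,0,0,0,-13,0,0,0,0,0,-13,0,0,0,0,0,-13,0,0,0], "hand": 0}}

```text
t: 39.25
tool_pos: [0.6741, 0.1317, 0.1532]
tool_rot: [[-0.307, 0.952, 0.003], [0.952, 0.307, 0.0], [-0.001, 0.003, -1.0]]
ft_force: [-0.3, -0.0, -0.7]
gripper_width: 1.0
grasp_force: 0.0
```

```bash
python3 - <<'E'
from feet import *
s,im=feet('w16.png')
for c,st in blobs(im,(12,190,90),(26,255,255),2000,(200,150,440,400)):print(wp2w(c,.054,s))
rel([.504,.126,.14],107.8,s)
E
```

```text
[0.6741 0.1317 0.1532] 107.8561475530651 w 1.000028781517772
amber [150.  20.] [119   0  66  47] 2533 [0.5061 0.2517 0.042 ]
amber [108. 184.] [ 80 149  58  70] 3183 [0.5067 0.1247 0.042 ]
amber [318. 243.] [278 205  81  77] 4817 [0.6739 0.1285 0.042 ]
amber [318. 331.] [282 300  73  62] 3515 [0.6956 0.0603 0.042 ]
[0.6728 0.1324 0.054 ]
[0.6936 0.0671 0.054 ]
shift cm [  4.67 -16.37   1.27] az 0.1 t 39.2
```

Spots 0 and 1 are filled within 2 mm. Now the set-down foot.

Request:
{"fn": "jog_arm", "kwargs": {"plan": [0.4,-1.5,0,0,0,0,1.1,-4,0.5,0,0,0,2,-7,1,0,0,0,2.9,-10,1.2,0,0,0,3.7,-13,1.2,0,0,0,4.4,-15.4,1.2,0,0,0,4.7,-16.4,1.2,0,0,0,4.7,-16.4,1.2,0,0,0,4.7,-16.4,1.2,0,0,0]}}

```text
t: 40.2
tool_pos: [0.5034, 0.1261, 0.1394]
tool_rot: [[-0.307, 0.952, 0.001], [0.952, 0.307, 0.0], [-0.0, 0.0, -1.0]]
ft_force: [-0.1, 0.8, -0.4]
gripper_width: 1.001
grasp_force: 0.0
```

```bash
python3 - <<'E'
from feet import *
s,im=feet('w17.png')
rel([.504,.126,.0065],107.8,s)
E
```

```text
[0.5034 0.1261 0.1394] 107.85097178114167 w 1.0007623586830774
amber [381.  57.] [339  18  84  80] 5111 [0.5026 0.2574 0.042 ]
amber [320. 246.] [279 207  82  78] 4821 [0.5035 0.1253 0.042 ]
amber [528. 306.] [499 275  59  64] 2838 [0.6807 0.1276 0.042 ]
shift cm [-0.02  0.05 13.29] az 0.1 t 40.2
```

Request:
{"fn": "jog_arm", "kwargs": {"plan": [0,0,3,0,0,0,0,0,6,0,0,0,0,0,9,0,0,0,0,0,11.5,0,0,0,0,0,12.8,0,0,0,0,0,13.3,0,0,0,0,0,13.3,0,0,0]}}

```text
t: 40.95
tool_pos: [0.5032, 0.126, 0.0066]
tool_rot: [[-0.306, 0.952, -0.0], [0.952, 0.306, -0.0], [0.0, -0.0, -1.0]]
ft_force: [0.1, -0.7, 0.1]
gripper_width: 0.999
grasp_force: 0.0
```

Request:
{"fn": "jog_arm", "kwargs": {"plan": [0,0,0,0,0,0,0,0,0,0,0,0,0,0,0,0,0,0,0,0,0,0,0,0,0,0,0,0,0,0,0,0,-1,0,0,0,0,0,-3,0,0,0,0,0,-6,0,0,0,0,0,-9,0,0,0,0,0,-9,0,0,0,0,0,-9,0,0,0], "hand": 255}}

```text
t: 42.05
tool_pos: [0.503, 0.1261, 0.0977]
tool_rot: [[-0.307, 0.952, 0.002], [0.952, 0.307, 0.0], [-0.0, 0.002, -1.0]]
ft_force: [1.3, -0.5, -0.7]
gripper_width: 0.638
grasp_force: 63.3
```

```bash
python3 r.py .6522 .1960 .06
```

```text
[0.50295325 0.12609606 0.09773816] 107.85477644645269 0.6378979101288607 63.3473539352417
shift cm [ 2.08 16.34  3.8 ] az 0.1 t 42.0
```

Request:
{"fn": "jog_arm", "kwargs": {"plan": [0.2,1.5,0,0,0,0,0.5,4,0,0,0,0,0.9,7,0,0,0,0,1.3,10,0,0,0,0,1.7,13,0,0,0,0,2,15.4,0,0,0,0,2.1,16.3,0,0,0,0,2.1,16.3,2,0,0,0,2.1,16.3,4.5,0,0,0,2.1,16.3,6.3,0,0,0,2.1,16.3,6.7,0,0,0,2.1,16.3,6.7,0,0,0]}}

```text
t: 43.25
tool_pos: [0.6491, 0.1954, 0.028]
tool_rot: [[-0.306, 0.952, -0.004], [0.952, 0.306, -0.001], [0.0, -0.004, -1.0]]
ft_force: [0.1, 0.7, 0.7]
gripper_width: 0.638
grasp_force: 63.5
```

```bash
python3 r.py .6522 .1960 .0205
```

```text
[0.64907665 0.19539625 0.02803013] 107.8441634382336 0.6383688509282714 63.457603454589844
shift cm [-0.04  0.32  0.75] az 0.0 t 43.2
```

Request:
{"fn": "jog_arm", "kwargs": {"plan": [0,0.1,0.2,0,0,0,0,0.1,0.4,0,0,0,0,0.1,0.6,0,0,0,0,0.1,0.8,0,0,0,0,0.1,0.8,0,0,0]}}

```text
t: 43.75
tool_pos: [0.6521, 0.1963, 0.0218]
tool_rot: [[-0.307, 0.952, -0.0], [0.952, 0.307, -0.0], [0.0, -0.0, -1.0]]
ft_force: [0.1, -0.1, -0.4]
gripper_width: 0.639
grasp_force: 63.5
```

Request:
{"fn": "jog_arm", "kwargs": {"plan": [0,0,0,0,0,0,0,0,0,0,0,0,0,0,0,0,0,0,0,0,0,0,0,0,0,0,-2,0,0,0,0,0,-5,0,0,0,0,0,-9,0,0,0,0,0,-13,0,0,0,0,0,-13,0,0,0,0,0,-13,0,0,0], "hand": 0}}

```text
t: 44.75
tool_pos: [0.6535, 0.1966, 0.1537]
tool_rot: [[-0.307, 0.952, 0.004], [0.952, 0.307, 0.001], [-0.0, 0.004, -1.0]]
ft_force: [-0.4, -0.9, 0.3]
gripper_width: 1.004
grasp_force: 0.0
```

```bash
python3 - <<'E'
from feet import *
s,im=feet('w18.png')
for c,st in blobs(im,(12,190,90),(26,255,255),2000,(200,150,440,400)):print(wp2w(c,.054,s))
rel([.5045,.258,.14],107.8,s)
E
```

```text
[0.6535 0.1966 0.1537] 107.85467280952162 w 1.0044794748872874
amber [79. 17.] [55  0 54 42] 1705 [0.4169 0.3125 0.042 ]
amber [149.  99.] [116  63  67  74] 3841 [0.5051 0.2588 0.042 ]
amber [316. 244.] [276 205  82  79] 4810 [0.6527 0.1918 0.042 ]
amber [318. 330.] [282 299  73  63] 3546 [0.6748 0.1259 0.042 ]
amber [318. 393.] [285 375  67  36] 1830 [0.6946 0.0641 0.042 ]
[0.6515 0.1957 0.054 ]
[0.6727 0.1324 0.054 ]
shift cm [ 10.41 -12.3    1.32] az 0.1 t 44.8
```

Good. Next is foot A.

Request:
{"fn": "jog_arm", "kwargs": {"plan": [1.2,-1.4,0,0,0,0,3.2,-3.7,0.5,0,0,0,5.4,-6.3,1,0,0,0,7.6,-9,1.3,0,0,0,9.4,-11.1,1.3,0,0,0,10.3,-12.1,1.3,0,0,0,10.4,-12.3,1.3,0,0,0,10.4,-12.3,1.3,0,0,0,10.4,-12.3,1.3,0,0,0]}}

```text
t: 45.7
tool_pos: [0.5047, 0.2573, 0.1388]
tool_rot: [[-0.306, 0.952, 0.001], [0.952, 0.306, -0.0], [-0.0, 0.001, -1.0]]
ft_force: [-0.0, -0.9, -0.5]
gripper_width: 1.002
grasp_force: 0.0
```

```bash
python3 - <<'E'
from feet import *
s,im=feet('w19.png')
rel([.5042,.258,.0065],107.8,s)
E
```

```text
[0.5047 0.2573 0.1388] 107.80669377074616 w 1.0019744981695071
amber [217. 116.] [178  75  81  82] 5026 [0.4143 0.3201 0.042 ]
amber [317. 239.] [277 200  82  80] 4940 [0.502  0.2603 0.042 ]
shift cm [ 0.08 -0.04 13.23] az 0.0 t 45.7
```

Request:
{"fn": "jog_arm", "kwargs": {"plan": [0.2,-0.1,3,0,0,0,0.2,-0.1,6,0,0,0,0.2,-0.1,9,0,0,0,0.2,-0.1,11.5,0,0,0,0.2,-0.1,12.8,0,0,0,0.2,-0.1,13.2,0,0,0,0.2,-0.1,13.2,0,0,0]}}

```text
t: 46.45
tool_pos: [0.5024, 0.2591, 0.0068]
tool_rot: [[-0.306, 0.952, 0.0], [0.952, 0.306, -0.0], [-0.0, 0.0, -1.0]]
ft_force: [0.1, 0.8, -0.2]
gripper_width: 0.997
grasp_force: 0.0
```

Request:
{"fn": "jog_arm", "kwargs": {"plan": [0,0,0,0,0,0,0,0,0,0,0,0,0,0,0,0,0,0,0,0,0,0,0,0,0,0,0,0,0,0,0,0,-1,0,0,0,0,0,-3,0,0,0,0,0,-6,0,0,0,0,0,-9,0,0,0,0,0,-9,0,0,0,0,0,-9,0,0,0], "hand": 255}}

```text
t: 47.55
tool_pos: [0.5021, 0.2594, 0.0978]
tool_rot: [[-0.307, 0.952, 0.002], [0.952, 0.307, 0.001], [0.0, 0.002, -1.0]]
ft_force: [0.8, -0.2, -0.0]
gripper_width: 0.64
grasp_force: 63.4
```

```bash
python3 r.py .6314 .2606 .06
```

```text
[0.50208889 0.25936729 0.0977834 ] 107.85829271129695 0.6402711232692068 63.37744116783142
shift cm [-3.85 12.34  3.8 ] az 0.1 t 47.5
```

Request:
{"fn": "jog_arm", "kwargs": {"plan": [-0.4,1.3,0,0,0,0,-1.1,3.5,0,0,0,0,-2,6.3,0,0,0,0,-2.8,9,0,0,0,0,-3.5,11.3,0,0,0,0,-3.9,12.4,0,0,0,0,-3.9,12.4,2,0,0,0,-3.9,12.4,4.5,0,0,0,-3.9,12.4,6.3,0,0,0,-3.9,12.4,6.7,0,0,0,-3.9,12.4,6.7,0,0,0,-3.9,12.4,6.7,0,0,0]}}

```text
t: 48.75
tool_pos: [0.6322, 0.2602, 0.0304]
tool_rot: [[-0.307, 0.952, 0.001], [0.952, 0.307, 0.0], [-0.0, 0.001, -1.0]]
ft_force: [0.2, -0.1, -0.2]
gripper_width: 0.645
grasp_force: 63.4
```

```bash
python3 r.py .6314 .2606 .0205
```

```text
[0.63216008 0.26024583 0.03043551] 107.85970175428918 0.6450964121954983 63.44441056251526
shift cm [ 0.06 -0.06  0.99] az 0.1 t 48.8
```

Request:
{"fn": "jog_arm", "kwargs": {"plan": [0,0,0.3,0,0,0,0,0,0.6,0,0,0,0,0,0.9,0,0,0,0,0,1,0,0,0,0,0,1,0,0,0]}}

```text
t: 49.25
tool_pos: [0.632, 0.2602, 0.0207]
tool_rot: [[-0.307, 0.952, 0.001], [0.952, 0.307, 0.0], [-0.0, 0.001, -1.0]]
ft_force: [-1.6, -1.0, 4.2]
gripper_width: 0.637
grasp_force: 63.5
```

Request:
{"fn": "jog_arm", "kwargs": {"plan": [0,0,0,0,0,0,0,0,0,0,0,0,0,0,0,0,0,0,0,0,0,0,0,0,0,0,-2,0,0,0,0,0,-5,0,0,0,0,0,-9,0,0,0,0,0,-13,0,0,0,0,0,-13,0,0,0,0,0,-13,0,0,0], "hand": 0}}

```text
t: 50.25
tool_pos: [0.6328, 0.2604, 0.1515]
tool_rot: [[-0.307, 0.952, 0.003], [0.952, 0.307, 0.001], [-0.0, 0.003, -1.0]]
ft_force: [-0.4, -0.4, -0.9]
gripper_width: 0.999
grasp_force: 0.0
```

```bash
python3 - <<'E'
from feet import *
s,im=feet('w20.png')
for c,st in blobs(im,(12,190,90),(26,255,255),2000,(200,150,440,400)):print(wp2w(c,.054,s))
rel([.414,.319,.14],107.8,s)
E
```

```text
[0.6328 0.2604 0.1515] 107.85300091085365 w 0.9987704868126471
amber [76. 87.] [50 53 54 69] 2824 [0.4164 0.3205 0.042 ]
amber [317. 243.] [276 204  83  79] 4895 [0.632  0.2575 0.042 ]
amber [317. 332.] [281 301  73  63] 3568 [0.6535 0.1891 0.042 ]
amber [318. 393.] [284 376  68  35] 1832 [0.6736 0.1297 0.042 ]
[0.6308 0.2614 0.054 ]
[0.6514 0.1958 0.054 ]
shift cm [ 12.28 -19.04   1.09] az 0.1 t 50.2
```

Last foot, C.

Request:
{"fn": "jog_arm", "kwargs": {"plan": [0.9,-1.4,0,0,0,0,2.5,-3.9,0,0,0,0,4.4,-6.9,0.5,0,0,0,6.3,-9.9,1,0,0,0,8.3,-12.9,1,0,0,0,10.2,-15.8,1,0,0,0,11.7,-18.2,1,0,0,0,12.3,-19,1,0,0,0,12.3,-19,1,0,0,0,12.3,-19,1,0,0,0]}}

```text
t: 51.3
tool_pos: [0.4137, 0.3187, 0.1392]
tool_rot: [[-0.306, 0.952, 0.0], [0.952, 0.306, -0.001], [-0.001, -0.0, -1.0]]
ft_force: [0.9, 0.4, 0.6]
gripper_width: 0.998
grasp_force: 0.0
```

```bash
python3 - <<'E'
from feet import *
s,im=feet('w21.png')
rel([.414,.319,.0065],107.8,s)
E
```

```text
[0.4137 0.3187 0.1392] 107.84682314974656 w 0.9981467081034375
amber [320. 240.] [280 201  81  78] 4837 [0.4126 0.3221 0.042 ]
amber [504. 440.] [487 420  35  36] 817 [0.6564 0.1777 0.042 ]
shift cm [ 0.02  0.03 13.27] az 0.0 t 51.3
```

Request:
{"fn": "jog_arm", "kwargs": {"plan": [0.2,0,3,0,0,0,0.2,0,6,0,0,0,0.2,0,9,0,0,0,0.2,0,11.5,0,0,0,0.2,0,12.8,0,0,0,0.2,0,13.2,0,0,0,0.2,0,13.2,0,0,0]}}

```text
t: 52.05
tool_pos: [0.4133, 0.3208, 0.0077]
tool_rot: [[-0.306, 0.952, -0.0], [0.952, 0.306, -0.0], [-0.0, -0.0, -1.0]]
ft_force: [-0.6, 0.6, -0.1]
gripper_width: 0.998
grasp_force: 0.0
```

Request:
{"fn": "jog_arm", "kwargs": {"plan": [0,0,0,0,0,0,0,0,0,0,0,0,0,0,0,0,0,0,0,0,0,0,0,0,0,0,0,0,0,0,0,0,-1,0,0,0,0,0,-3,0,0,0,0,0,-6,0,0,0,0,0,-9,0,0,0,0,0,-9,0,0,0,0,0,-9,0,0,0], "hand": 255}}

```text
t: 53.15
tool_pos: [0.4129, 0.3211, 0.0988]
tool_rot: [[-0.307, 0.952, 0.002], [0.952, 0.307, 0.001], [0.0, 0.002, -1.0]]
ft_force: [0.2, -0.3, -0.9]
gripper_width: 0.64
grasp_force: 63.4
```

```bash
python3 r.py .6106 .3253 .06
```

```text
[0.41287945 0.32107994 0.09878087] 107.86015798288133 0.640397882550675 63.35286855697632
shift cm [-5.66 18.94  3.91] az 0.1 t 53.1
```

Request:
{"fn": "jog_arm", "kwargs": {"plan": [-0.4,1.3,0,0,0,0,-1.1,3.7,0,0,0,0,-2,6.7,0,0,0,0,-2.9,9.7,0,0,0,0,-3.8,12.7,0,0,0,0,-4.7,15.7,0,0,0,0,-5.4,18,0,0,0,0,-5.7,19,0,0,0,0,-5.7,19,2,0,0,0,-5.7,19,4.5,0,0,0,-5.7,19,6.3,0,0,0,-5.7,19,6.8,0,0,0,-5.7,19,6.8,0,0,0,-5.7,19,6.8,0,0,0]}}

```text
t: 54.55
tool_pos: [0.6112, 0.325, 0.0303]
tool_rot: [[-0.307, 0.952, 0.001], [0.952, 0.307, 0.0], [0.0, 0.001, -1.0]]
ft_force: [0.5, -0.2, 0.0]
gripper_width: 0.639
grasp_force: 63.4
```

```bash
python3 r.py .6106 .3253 .0212
```

```text
[0.61115391 0.32501781 0.03032307] 107.86334203766475 0.6391549698582218 63.43025207519531
shift cm [ 0.04 -0.04  0.91] az 0.1 t 54.5
```

Request:
{"fn": "jog_arm", "kwargs": {"plan": [0,0,0.3,0,0,0,0,0,0.6,0,0,0,0,0,0.9,0,0,0,0,0,0.95,0,0,0,0,0,0.95,0,0,0]}}

```text
t: 55.05
tool_pos: [0.6114, 0.3251, 0.0216]
tool_rot: [[-0.307, 0.952, 0.001], [0.952, 0.307, 0.001], [0.0, 0.001, -1.0]]
ft_force: [-2.1, -1.5, 5.8]
gripper_width: 0.639
grasp_force: 63.4
```

Request:
{"fn": "jog_arm", "kwargs": {"plan": [0,0,0,0,0,0,0,0,0,0,0,0,0,0,0,0,0,0,0,0,0,0,0,0,0,0,-2,0,0,0,0,0,-5,0,0,0,0,0,-9,0,0,0,0,0,-13,0,0,0,0,-2,-16,0,0,0,0,-5,-18,0,0,0,0,-9,-20,0,0,0,0,-13,-20,0,0,0,0,-17,-20,0,0,0,0,-20,-20,0,0,0,0,-20,-20,0,0,0,0,-20,-20,0,0,0], "hand": 0}}

```text
t: 56.65
tool_pos: [0.4203, 0.2635, 0.2206]
tool_rot: [[-0.307, 0.952, 0.001], [0.952, 0.307, 0.0], [0.0, 0.001, -1.0]]
ft_force: [0.0, -0.7, 0.5]
gripper_width: 0.998
grasp_force: 0.0
```

```bash
python3 - <<'E'
from m import *
np.set_printoptions(precision=4,suppress=True)
s=telemetry.get_state();print(s['t'],s['tool_pos'])
a=snap('top','t22.png');b=snap('scene','s22.png')
for c,q in blobs(a,(10,215,70),(28,255,255),100,(170,140,330,310)):print('top',c,q[4],p2w('top',c,.054)[:2])
S=np.array([[.694-.0208*i,.0665+.0647*i] for i in range(5)]);print(S)
cv2.imwrite('pics/c22.png',cv2.hconcat([cv2.resize(a[140:280,170:450],(400,400)),cv2.resize(b[230:400,180:500],(400,400))])[:,:,::-1])
E
```

```text
56.65 [0.4203 0.2635 0.2206]
top [295.0371 170.1436] 404 [0.6944 0.0645]
top [268.9464 178.6354] 373 [0.6745 0.1299]
top [244.0186 187.7979] 376 [0.6529 0.1923]
top [217.6606 196.5614] 383 [0.6324 0.2581]
top [191.7953 205.4534] 386 [0.6117 0.3225]
[[0.694  0.0665]
 [0.6732 0.1312]
 [0.6524 0.1959]
 [0.6316 0.2606]
 [0.6108 0.3253]]
```

View pics/c22.png

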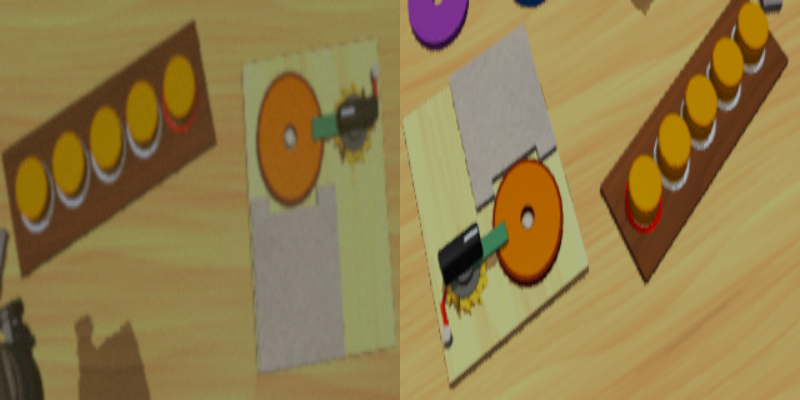

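All five feet stand on spots 0 to 4, within 4 mm of centre. The plate is home with the arm over its rim pointing at the pin, and the robot is clear. Handing in.

```bash
python3 -c "
from workcell import robot
print(robot.finish_job())"
```

```text
the job is handed in; nothing more can be done
None
```

I handed in the job: the plate is home on the pin, the green arm points at the pin as it should at the fourth tooth, and all five feet stand on spots 0 to 4, within about 4 mm of centre by the last pictures; no verdict came back.

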